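# Set up the console on the display turntable

### The arm

A 6-joint arm with a two-finger parallel gripper is mounted at the origin on the work surface. World frame = base frame: x ahead of the robot, y to its left, z up, the work surface at z = 0. Lengths are in m, angles in rad, forces in N, time in s.
With the tool pointing down it reaches from about 0.25 to 0.775 m from the base axis. Payload 4 kg.
Tool frame: the origin (TCP) lies midway between the tips of the shut fingers; the grasp point (between the pads) lies 19 mm behind it; z points along the fingers, y is the direction in which the jaws open and shut (so a half turn about z gives the same grasp; the last joint's range is limited). The gripper opens to 94 mm and grips with 3 to 60 N. Pads are 16 mm wide; open, the fingers measure 119 mm over their backs; the gripper's body (75 mm by 177 mm) begins 78 mm behind the grasp point.
Start: joints at [-1.267, 0.087, 1.371, -0, 1.684, -0.103], TCP at [0.218, -0.505, 0.184] pointing down, gripper open.
Joint ranges: [-3.1, 3.1], [-0.76, 2.03], [0.27, 2.55], [-1.08, 4.22], [0.17, 2.65], [-2.57, 2.57]. Speed limits (rad/s): [2.79, 2.79, 3.14, 3.14, 3.14, 3.14].

### API

Orientations are given as [roll, pitch, yaw] about the fixed x, y, z axes, in that order (R = Rz(yaw) Ry(pitch) Rx(roll)).
In Python, from bench import robot gives the robot as it stands.
- The arm moves only by the tool servo_tool, never from a script. Its argument "rows" is a list of rows, each a list of 2 entries, a list of its own where there are three numbers: the shift along the tool's x, y, z normalised to -1 to 1, where 1 is 0.08 m, then the turn about the tool's z normalised to -1 to 1, where 1 is pi/2 rad. A call has 1 to 12 rows; each row is the pose to reach, as a shift and turn from the pose commanded when the call began, along the tool's axes at that moment; what a row does not reach only later rows make up. A row lasts 1/12 s, in which the tool goes at most 41.7 mm and 7.16 degrees, less where a joint would pass 70% of its speed; a pose out of reach is approached as far as the arm can. A call with a number of a shift or a turn outside -1 to 1 is refused whole. A call with a gripper value outside its range is refused whole. "grip" is the closure, from -1 (fully open) to 1 (shut), set as the call begins (left out, the last holds). The fingers move at their own pace and stop on an object; the grip force is fixed at half the most. Time passes only in rows, so rows that repeat a pose let the fingers close. It gives the time, the measured TCP pose, the force and the opening at its end, in the units of the state.
- robot.get_obs(): the state, without advancing time (a new reading comes with each control period).
- robot.snapshot(name): name is "side" or "top" or "wrist"; returns a dict with "pixels" (480x640x3 uint8, red, green, blue), "camera_matrix" (3x3 intrinsics, pixels), "D" ([k1, k2, p1, p2, k3] as OpenCV has them; the pictures are not rectified), "world_from_camera" (4x4, takes a point from camera to world coordinates). Camera axes: x right, y down, z forward; pixel columns grow to the right and rows downward; lengths in m; the calibration is good to about 2 mm. A picture is of the moment at which its call begins. There is no depth.
- robot.close_job(): hands the job in, once; it reports no verdict.
The state is a dict: "time": time; "joint_positions": joint angles; "qvel": joint speeds; "joint_torque": joint torques, N m; "tool_pos": TCP position; "ee_rot": TCP orientation; "wrist_force": force on the tool from outside, world axes, zero at the start; "wrist_torque": the same for the moment, N m; "width": finger opening in m.
Only numpy, scipy, OpenCV 4.12 (cv2) and the standard library are available. Lean on these libraries where they do the work, as an engineer would, in place of code of your own. Each camera call takes 0.05 s, during which the arm holds its last target.

### The job

Fit the little display cradle into the turntable: lower its cross-shaped key foot into the round collar and, pressing only lightly, turn it until the key drops fully home. Then take the handheld console out of the rack and stand it upright in the cradle's trough, bottomed and centred, and let go, leaving everything else on the shelf where it is.

Things in the scene. Friction and masses are not known exactly. Their poses are not given: they have to be found in the camera images.
- socket (a point): Centre of the mouth (top) of the turntable's collar, 45 mm above the shelf; z up. Its yaw says nothing of the slot's angle. The cross slot begins 6 mm below this point: 13.5 mm wide, 44 mm across, 16 mm deep, square edges. Home, cradle_center is 17.5 mm above this point; with the key resting on the spindle, not yet in line, 31.5 mm above it.
- turntable: Fixed low white disc, 156 mm across, 23 mm high, origin under its middle; on it a round aluminium collar, 72 mm outside and 44 mm inside diameter, top at 45 mm. In the collar a steel spindle with a cross slot at any angle, not reported, repeating every 90 degrees: look from above or feel. The key drops in within 3 to 5 degrees of it. The spindle is stiff (0.8 N m): light pressure does not turn it.
- cradle_center (a point): Centre, half-way up (37.5 mm above the foot), of the loose display cradle (about 160 g, 75 mm high), at first standing on its key on the shelf. x along the trough, z up. The trough's flat, parallel outer walls (38 mm apart across y, 72 mm long, 42 to 75 mm above the foot) are the place to grip it.
- cradle: The cradle, origin under its foot. From below: steel cross key, two wings 40 x 9 mm along x and y, 20 mm high; grey shoulder disc, 68 mm in diameter, from 20 to 26 mm, which ends on the collar when home; neck, 28 mm in diameter, to 42 mm; plywood trough to 75 mm.
- cradle_trough (a point): Middle of the trough's inner floor in the cradle, 47 mm above its foot; x along the trough, z up. The trough is open above and at both ends; inside it is 19.6 mm wide for the first 20 mm above the floor, then flares to about 30 mm at the lips, 28 mm above the floor.
- console_center (a point): Centre of the loose black handheld console: 112 mm long (x), 16 mm thick (y, screen on -y), 70 mm high (z), about 200 g. At first upright on its long edge in one of the rack's two slots, underside 8 mm above the shelf; grip it across its thickness near the upper edge. Either way round is fine in the trough. In place, its centre is 35 mm above cradle_trough.
- console: The console, origin under its lower edge (see console_center).
- rack: Fixed low wooden rack, origin under its middle: base 90 mm (x) by 108 mm (y), 8 mm thick, two slots along x at y = +34 and -34 mm, each 20 mm wide between 5 mm thick walls whose tops are 32 mm above the shelf.
- notebook: Bystander: grey notebook 85 x 14 x 90 mm high, upright in the rack's other slot, 68 mm from the console; origin at its underside.
- tin: Bystander: green plastic cartridge tin, 87 x 57 x 44 mm high, origin at its underside.
- clip: Bystander: small flat steel spring clip, 50 x 30 x 20 mm high, origin at its underside.
- cactus: Bystander: cactus in a white pot, 58 mm in diameter, 107 mm high, origin at its underside; stands between the task's things.
- jar: Bystander: clear glass jar with twist cap, 56 mm in diameter, 95 mm high, origin at its underside; stands between the task's things.
- mug: Bystander: white mug, 76 mm in diameter plus handle, 88 mm high, origin at its underside.
- speaker: Bystander: round grey speaker, 84 mm in diameter, 92 mm high, origin at its underside.
Mind the look-alikes: they are no part of the job. What is shaped like the console but orange or red is not meant.

How it is judged:
By the outcome, as a careful person would: the job done as asked, in the order asked, and still so for the second after the job is handed in, with the robot touching nothing.
It also fails if it takes over 72 s, if anything falls off the work surface, if the arm or the gripper's body presses on something with over 40 N, if the wrist force passes 120 N, or if a joint passes its speed limit or range.

## Working session

There is one attempt and no reset: what is moved stays moved. The work goes in short steps, Python scripts to look and compute and a tool call to move; the robot and the scene stay as the last step left them, time stands still between calls to the robot, and variables do not carry over. Pictures are saved under pics/ and viewed, and the job is handed in when it is done.

Besides the shell and the picture viewer there is one more tool, called after "Emit:" as name([rows], argument=value, ...), one row to a line, values as JSON. servo_tool: Moves the arm, as the interface text tells. Its arguments: {"type":"object","properties":{"rows":{"type":"array"},"grip":{"type":"number"}},"required":["rows"]}

```bash
ls; mkdir -p pics
cat > h.py <<'E'
import numpy as np, cv2, pickle
from bench import robot
def snap(n,f):
    s=robot.snapshot(n); cv2.imwrite('pics/'+f+'.png',cv2.cvtColor(np.array(s['pixels']),cv2.COLOR_RGB2BGR))
    pickle.dump(s,open('pics/'+f+'.pkl','wb')); return s
def load(f): return pickle.load(open('pics/'+f+'.pkl','rb'))
def ray(s,uv):
    K=np.array(s['camera_matrix'],float);D=np.array(s['D'],float);T=np.array(s['world_from_camera'])
    p=cv2.undistortPoints(np.array(uv,float).reshape(-1,1,2),K,D).reshape(-1,2)
    d=np.c_[p,np.ones(len(p))]@T[:3,:3].T
    return T[:3,3],d
def onz(s,uv,z):
    o,d=ray(s,uv); return o+d*((z-o[2])/d[:,2])[:,None]
def tri(l):
    A=0;b=0
    for s,uv in l:
        o,d=ray(s,uv); d=d[0]/np.linalg.norm(d[0]); P=np.eye(3)-np.outer(d,d); A=A+P;b=b+P@o
    return np.linalg.solve(A,b)
def proj(s,X):
    T=np.linalg.inv(np.array(s['world_from_camera'])); r=cv2.Rodrigues(T[:3,:3])[0]
    return cv2.projectPoints(np.array(X,float).reshape(-1,1,3),r,T[:3,3],np.array(s['camera_matrix'],float),np.array(s['D'],float))[0].reshape(-1,2)
E
python3 -c "
from h import *
for n in ['side','top','wrist']:
    s=snap(n,n+'0'); print(n,np.round(s['world_from_camera'],3).tolist(),np.round(s['camera_matrix'],0).tolist(),s['D'])
print(robot.get_obs())"
```

```text
pics
side [[0.985, -0.118, 0.129, 0.451], [-0.174, -0.633, 0.754, -0.789], [-0.007, -0.765, -0.644, 0.712], [0.0, 0.0, 0.0, 1.0]] [[546.0, 0.0, 325.0], [0.0, 546.0, 242.0], [0.0, 0.0, 1.0]] [-0.03930857  0.          0.          0.          0.        ]
top [[0.005, -0.999, 0.048, 0.517], [-1.0, -0.005, -0.006, -0.033], [0.006, -0.048, -0.999, 1.074], [0.0, 0.0, 0.0, 1.0]] [[531.0, 0.0, 322.0], [0.0, 531.0, 234.0], [0.0, 0.0, 1.0]] [-0.0538377  0.         0.         0.         0.       ]
wrist [[0.396, -0.882, -0.255, 0.291], [-0.918, -0.381, -0.108, -0.474], [-0.002, 0.277, -0.961, 0.384], [0.0, 0.0, 0.0, 1.0]] [[373.0, 0.0, 320.0], [0.0, 373.0, 244.0], [0.0, 0.0, 1.0]] [-0.07105696  0.          0.          0.          0.        ]
{'time': 0.15, 'joint_positions': array([-1.26710695e+00,  8.77737532e-02,  1.37187233e+00,  8.86551606e-06,
        1.68359721e+00, -1.03092299e-01]), 'qvel': array([-0.00175296, -0.00149391, -0.00360303, -0.00074719,  0.00078949,
       -0.0004269 ]), 'joint_torque': array([ 1.31087148e-03, -3.40643263e+01, -3.02793002e+01,  7.18138274e-02,
        3.05594341e-02, -1.20570335e-04]), 'tool_pos': array([ 0.21747916, -0.50469022,  0.18299699]), 'ee_rot': array([-3.13995169e+00, -1.78630771e-04,  4.06782519e-01]), 'wrist_force': array([-0.31607393,  0.89829459, -0.36735011]), 'wrist_torque': array([-0.02728193, -0.00863243,  0.01367568]), 'width': 0.0939471084964549}
```

View pics/side0.png

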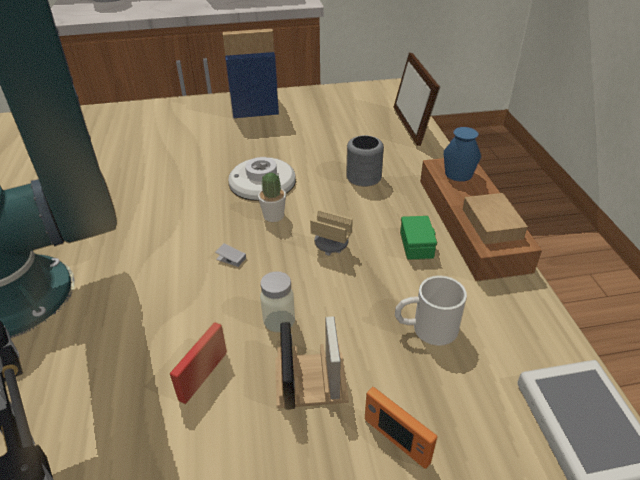

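View pics/top0.png

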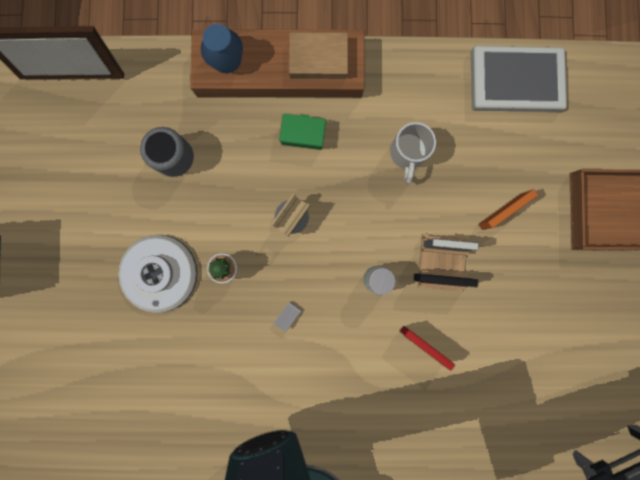

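View pics/wrist0.png

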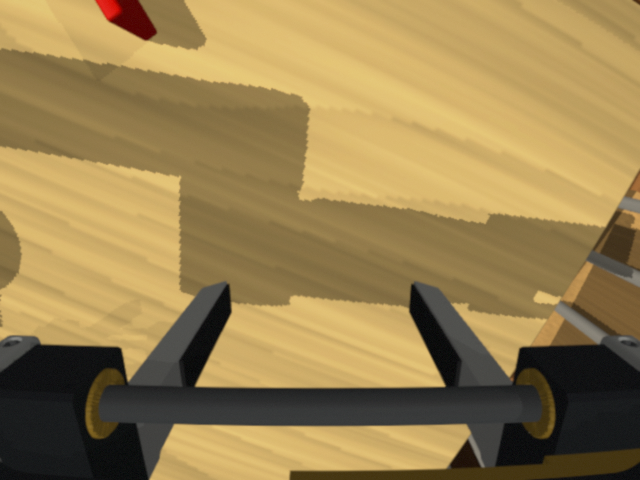

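Top view: turntable at (157,274), cradle (293,214), and black console in the rack at (446,281). The console could be mistaken for the red block at (427,347), the orange handheld at (510,208) or the grey notebook at (450,244). I pick the black one at (446,281) in the rack. Next, close crops to check it.

```bash
python3 -c "
from h import *
t=cv2.imread('pics/top0.png');s=cv2.imread('pics/side0.png')
def c(i,x,y,w,h): return cv2.resize(i[y:y+h,x:x+w],(400,300),interpolation=cv2.INTER_CUBIC)
a=np.vstack([np.hstack([c(t,260,187,72,54),c(t,400,220,96,72)]),np.hstack([c(s,290,195,80,60),c(s,250,310,120,100)])])
cv2.imwrite('pics/crop1.png',a)
a=np.hstack([c(t,107,229,112,84),c(s,220,150,100,75)])
cv2.imwrite('pics/crop2.png',a)
"
```

```text
(no output)
```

View pics/crop1.png

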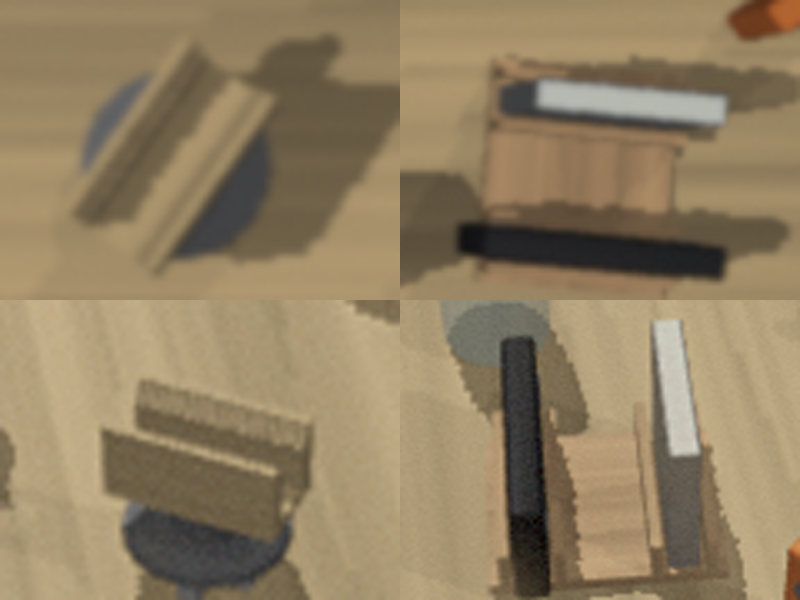

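View pics/crop2.png

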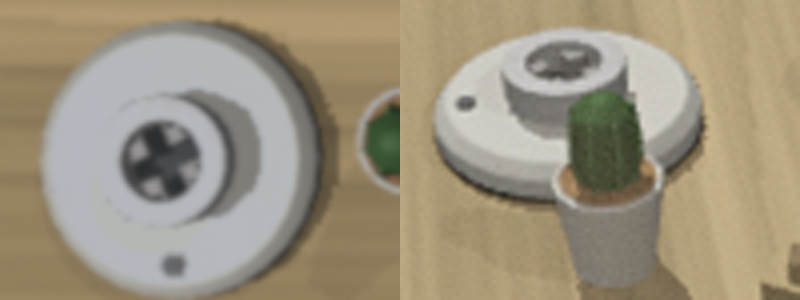

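Crop confirmed: the matt-black slab at top (446,281) is the console, standing in the near rack slot. The light-grey notebook is in the other slot, and the coloured look-alikes are outside the rack. The cross slot is visible in the collar. Rough positions first, then a closer look with the wrist camera.

```bash
python3 -c "
from h import *
t=load('top0'); s=load('side0')
def tc(x,y):return [260+x/400*72,187+y/300*54]
C=[tc(*p) for p in [(190,38),(275,98),(155,272),(75,218)]]
P=onz(t,C,.075);print('cradle corners',P.round(4).tolist(),P.mean(0))
print('coll',onz(t,[[107+168/400*112,229+160/300*84]],.045), onz(t,[[107+160/400*112,229+160/300*84]],.035))
K=[[400+x/400*96,220+y/300*72] for x,y in [(58,228),(325,250),(325,278),(58,255)]]
P=onz(t,K,.078);print('console',P.round(4).tolist(),P.mean(0))
# jar, cactus, notebook, mug
for n,uv,z in [('jar',(380,280),.095),('cactus',(221,268),.1),('clip',(289,317),.02),('note',(450,244),.098),('tin',(303,131),.044),('mug',(414,143),.088),('red',(427,347),.07)]: print(n,onz(t,[uv],z).round(3))
# wrist cam in tool
w=load('wrist0');o=robot.get_obs()
from scipy.spatial.transform import Rotation as R
T=np.eye(4);T[:3,:3]=R.from_euler('xyz',o['ee_rot']).as_matrix();T[:3,3]=o['tool_pos']
M=np.linalg.inv(T)@np.array(w['world_from_camera']);print(M.round(3))
"
```

```text
cradle corners [[0.6403, 0.0142, 0.075], [0.6199, -0.0148, 0.075], [0.5606, 0.0255, 0.075], [0.5787, 0.0528, 0.075]] [0.59987634 0.0194281  0.075     ]
coll [[0.48710927 0.28651542 0.045     ]] [[0.48678661 0.29404496 0.035     ]]
console [[0.4888, -0.2114, 0.078], [0.4792, -0.3326, 0.078], [0.4666, -0.3325, 0.078], [0.4767, -0.2113, 0.078]] [ 0.47785464 -0.27193685  0.078     ]
jar [[ 0.479 -0.146  0.095]]
cactus [[0.5   0.146 0.1  ]]
clip [[0.403 0.025 0.02 ]]
note [[ 0.546 -0.275  0.098]]
tin [[ 0.768 -0.001  0.044]]
mug [[ 0.736 -0.211  0.088]]
red [[ 0.353 -0.237  0.07 ]]
[[ 0.001 -0.961 -0.277  0.08 ]
 [ 1.     0.001 -0.001  0.   ]
 [ 0.001 -0.277  0.961 -0.201]
 [ 0.     0.     0.     1.   ]]
```

```bash
cat > plan.py <<'E'
import sys
from h import *
def ax(y): return np.array([[np.cos(y),np.sin(y),0],[np.sin(y),-np.cos(y),0],[0,0,-1]])
def plan(p0,y0,p1,y1,show=True):
    """yaw in deg"""
    p0=np.array(p0,float);p1=np.array(p1,float)
    for n in range(1,30):
        out=[];p=p0.copy();ok=True
        for i in range(n):
            y=np.radians(y0+(y1-y0)*i/n); d=ax(y)@(p1-p)/(n-i)/.08
            t=-(y1-y0)/n/90
            if abs(d).max()>1 or abs(t)>.9: ok=False;break
            d=d.round(2 if i<n-1 else 3); p=p+ax(y).T@d*.08
            rows=int(np.ceil(max(np.linalg.norm(d)*.08/.0417,abs(t)*90/7.16)-.05))
            out.append((d.tolist(),round(t,4),max(rows,1)))
        if ok: break
    for o in out: print(o)
def now():
    o=robot.get_obs(); return o['tool_pos'],np.degrees(o['ee_rot'][2])
E
python3 -c "
from plan import *
p,y=now();print(p,y)
plan([.218,-.505,.184],y,[.6,.02,.2],145.8)"
```

```text
[ 0.21747916 -0.50469022  0.18299699] 23.30692153290218
([0.78, -0.46, -0.02], np.float64(-0.1512), 2)
([0.86, -0.26, -0.02], np.float64(-0.1512), 2)
([0.9, -0.05, -0.02], np.float64(-0.1512), 2)
([0.89, 0.16, -0.02], np.float64(-0.1512), 2)
([0.83, 0.36, -0.02], np.float64(-0.1512), 2)
([0.72, 0.55, -0.03], np.float64(-0.1512), 2)
([0.57, 0.7, -0.02], np.float64(-0.1512), 2)
([0.38, 0.81, -0.03], np.float64(-0.1512), 2)
([0.188, 0.878, -0.02], np.float64(-0.1512), 2)
```

Emit:
servo_tool([
  [[0.78, -0.46, -0.02], -0.15],
  [[0.78, -0.46, -0.02], -0.15],
  [[0.78, -0.46, -0.02], -0.15],
])

```text
time: 0.4
tool_pos: [0.2629, -0.4431, 0.1856]
ee_rot: [-3.141, -0.003, 0.65]
wrist_force: [-0.9, 0.0, -0.1]
width: 0.0938
```

Emit:
servo_tool([
  [[0.86, -0.26, -0.02], -0.15],
  [[0.86, -0.26, -0.02], -0.15],
  [[0.86, -0.26, -0.02], -0.15],
])

```text
time: 0.65
tool_pos: [0.3052, -0.3856, 0.1874]
ee_rot: [3.141, -0.002, 0.885]
wrist_force: [-0.7, 0.2, -0.3]
width: 0.0938
```

Emit:
servo_tool([
  [[0.9, -0.05, -0.02], -0.15],
  [[0.9, -0.05, -0.02], -0.15],
  [[0.9, -0.05, -0.02], -0.15],
])

```text
time: 0.9
tool_pos: [0.3479, -0.3282, 0.1889]
ee_rot: [3.141, -0.002, 1.119]
wrist_force: [-1.4, 0.5, -0.1]
width: 0.0939
```

Emit:
servo_tool([
  [[0.89, 0.16, -0.02], -0.15],
  [[0.89, 0.16, -0.02], -0.15],
  [[0.89, 0.16, -0.02], -0.15],
])

```text
time: 1.15
tool_pos: [0.3906, -0.2704, 0.1903]
ee_rot: [3.141, -0.001, 1.354]
wrist_force: [-0.9, 0.5, -0.3]
width: 0.0939
```

```bash
python3 -c "
from h import *
snap('wrist','w_con1')"
```

Emit:
servo_tool([
  [[0.83, 0.36, -0.02], -0.15],
  [[0.83, 0.36, -0.02], -0.15],
  [[0.83, 0.36, -0.02], -0.15],
])

```text
time: 1.45
tool_pos: [0.433, -0.2128, 0.1917]
ee_rot: [3.141, -0.001, 1.588]
wrist_force: [0.0, 0.1, -0.3]
width: 0.0941
```

Emit:
servo_tool([
  [[0.72, 0.55, -0.03], -0.15],
  [[0.72, 0.55, -0.03], -0.15],
  [[0.72, 0.55, -0.03], -0.15],
])

```text
time: 1.7
tool_pos: [0.4763, -0.1548, 0.194]
ee_rot: [3.141, -0.001, 1.823]
wrist_force: [-0.5, -0.8, -0.4]
width: 0.0941
```

Emit:
servo_tool([
  [[0.57, 0.7, -0.02], -0.15],
  [[0.57, 0.7, -0.02], -0.15],
  [[0.57, 0.7, -0.02], -0.15],
])

```text
time: 1.95
tool_pos: [0.5193, -0.097, 0.1953]
ee_rot: [3.141, -0.001, 2.058]
wrist_force: [-1.5, -0.7, 0.2]
width: 0.094
```

Emit:
servo_tool([
  [[0.38, 0.81, -0.03], -0.15],
  [[0.38, 0.81, -0.03], -0.15],
  [[0.38, 0.81, -0.03], -0.15],
])

```text
time: 2.2
tool_pos: [0.5624, -0.0402, 0.1975]
ee_rot: [3.141, -0.0, 2.293]
wrist_force: [-0.7, -0.1, -0.4]
width: 0.0939
```

```bash
python3 -c "
from h import *
snap('wrist','w_cra1')
s=load('w_con1')"
```

Emit:
servo_tool([
  [[0.19, 0.88, -0.02], -0.16],
  [[0.19, 0.88, -0.02], -0.16],
  [[0.19, 0.88, -0.02], -0.16],
  [[0.19, 0.88, -0.02], -0.16],
  [[0.19, 0.88, -0.02], -0.16],
])

```text
time: 2.67
tool_pos: [0.603, 0.0144, 0.1997]
ee_rot: [-3.14, 0.0, 2.538]
wrist_force: [0.0, -0.2, -1.1]
width: 0.0939
```

```bash
python3 -c "
from h import *
snap('wrist','w_cra2')"
```

```text
(no output)
```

View pics/w_cra1.png

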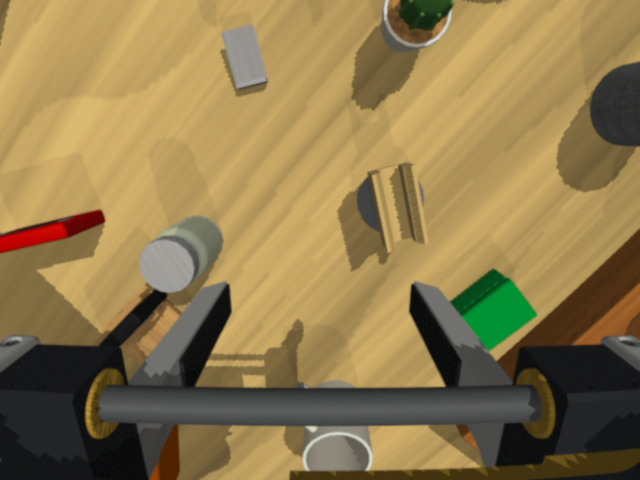

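View pics/w_cra2.png

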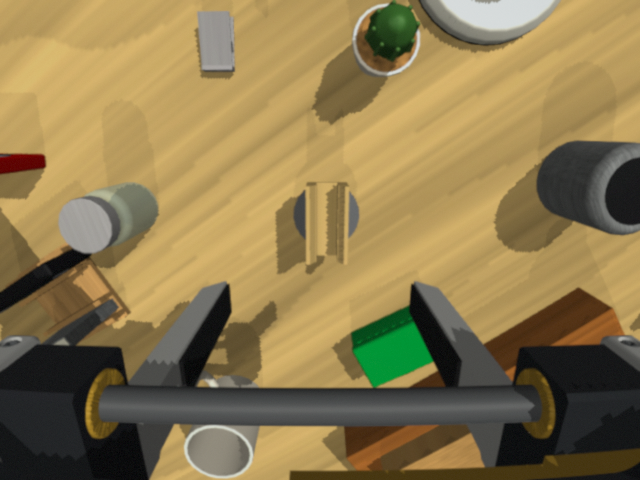

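View pics/w_con1.png

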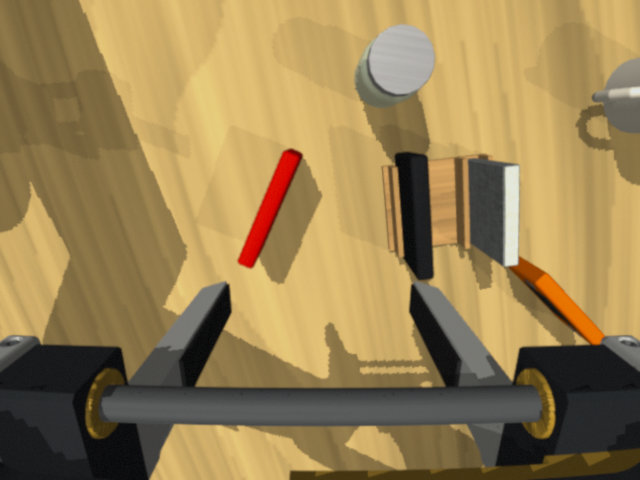

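w_cra2: cradle at about (327,222), nearly aligned with the tool's axes. w_con1: console from (410,155) to (425,275). Zooming both cradle views.

```bash
python3 -c "
from h import *
a=cv2.imread('pics/w_cra1.png')[150:260,340:440];b=cv2.imread('pics/w_cra2.png')[170:280,280:380]
f=lambda i:cv2.resize(i,(400,440),interpolation=cv2.INTER_CUBIC)
cv2.imwrite('pics/crop3.png',np.hstack([f(a),f(b)]))"
```

```text
(no output)
```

View pics/crop3.png

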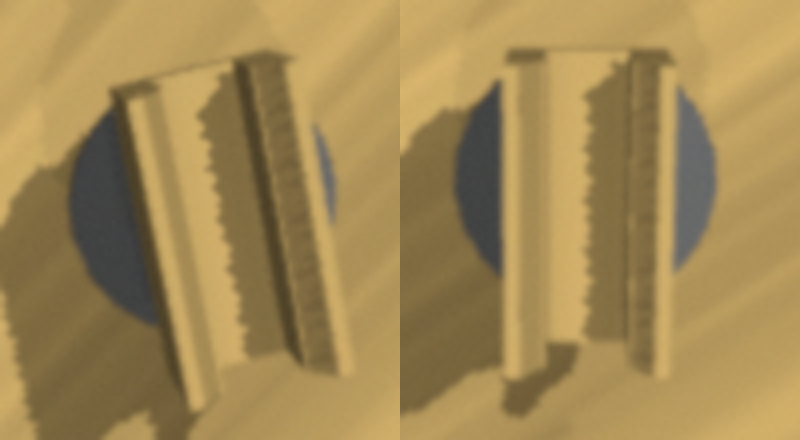

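```bash
python3 -c "
from h import *
a=load('w_cra1');b=load('w_cra2');t=load('top0')
A=np.array([(130,95),(190,412),(354,376),(292,65)])/4+[340,150]
B=np.array([(101,66),(103,381),(270,378),(277,66)])/4+[280,170]
C=np.array([(75,218),(155,272),(275,98),(190,38)])
P=np.array([tri([(a,[x]),(b,[y])]) for x,y in zip(A,B)]);print(P.round(4),P.mean(0))
for s,u in ((a,A),(b,B)):
  Q=onz(s,u,.075);print(Q.round(4).tolist(),Q.mean(0).round(4))
  d=Q[[0,3]].mean(0)-Q[[1,2]].mean(0);print('yaw',np.degrees(np.arctan2(d[1],d[0])),np.linalg.norm(d))
"
```

```text
[[ 0.5613  0.0268  0.0833]
 [ 0.6217 -0.0155  0.0761]
 [ 0.6449  0.0157  0.0721]
 [ 0.5866  0.0569  0.0619]] [0.60362398 0.02096707 0.0733607 ]
[[0.5622, 0.0273, 0.075], [0.6218, -0.0154, 0.075], [0.644, 0.0155, 0.075], [0.5839, 0.0552, 0.075]] [0.603  0.0207 0.075 ]
yaw 145.44223010869925 0.07268086112576688
[[0.5625, 0.0256, 0.075], [0.6223, -0.0159, 0.075], [0.6436, 0.0163, 0.075], [0.5843, 0.0572, 0.075]] [0.6032 0.0208 0.075 ]
yaw 145.28016565459254 0.0723789501128654
```

```bash
python3 -c "
from plan import *
p,y=now();print(p,y)
plan(p,y,[.487,.270,.17],y)"
```

```text
[0.60290348 0.01455903 0.19993159] 145.41186754411586
([0.75, 0.45, 0.09], np.float64(-0.0), 2)
([0.75, 0.45, 0.09], np.float64(-0.0), 2)
([0.75, 0.45, 0.1], np.float64(-0.0), 2)
([0.755, 0.456, 0.094], np.float64(-0.0), 2)
```

Emit:
servo_tool([
  [[0.75, 0.45, 0.09], 0],
  [[0.75, 0.45, 0.09], 0],
])

```text
time: 2.88
tool_pos: [0.5734, 0.0791, 0.1926]
ee_rot: [-3.141, -0.0, 2.536]
wrist_force: [0.4, -0.6, 0.3]
width: 0.0941
```

Emit:
servo_tool([
  [[0.75, 0.45, 0.09], 0],
  [[0.75, 0.45, 0.09], 0],
])

```text
time: 3.05
tool_pos: [0.5435, 0.1442, 0.1857]
ee_rot: [3.141, -0.0, 2.539]
wrist_force: [0.7, 0.7, 0.2]
width: 0.0942
```

Emit:
servo_tool([
  [[0.75, 0.45, 0.1], 0],
  [[0.75, 0.45, 0.1], 0],
  [[0.75, 0.45, 0.1], 0],
])

```text
time: 3.3
tool_pos: [0.513, 0.2102, 0.1773]
ee_rot: [3.141, -0.002, 2.545]
wrist_force: [-0.2, 0.5, -0.4]
width: 0.0941
```

```bash
python3 -c "
from h import *
snap('wrist','w_tt1')"
```

Emit:
servo_tool([
  [[0.75, 0.45, 0.1], 0],
  [[0.75, 0.45, 0.1], 0],
  [[0.75, 0.45, 0.1], 0],
  [[0.75, 0.45, 0.1], 0],
])

```text
time: 3.68
tool_pos: [0.4869, 0.2699, 0.1696]
ee_rot: [-3.141, 0.001, 2.542]
wrist_force: [-0.4, -0.4, 0.3]
width: 0.0939
```

```bash
python3 -c "
from h import *
snap('wrist','w_tt2')
a=cv2.imread('pics/w_tt1.png');b=cv2.imread('pics/w_tt2.png')
print(proj(load('w_tt1'),[[.487,.29,.045]]),proj(load('w_tt2'),[[.487,.29,.045]]))
def f(i,n):
  u,v=proj(load(n),[[.487,.29,.045]])[0].astype(int); u0,v0=u-40,v-45; print(u0,v0); return cv2.resize(i[v0:v0+90,u0:u0+80],(400,450),interpolation=cv2.INTER_CUBIC)
cv2.imwrite('pics/crop4.png',np.hstack([f(a,'w_tt1'),f(b,'w_tt2')]))"
```

```text
[[379.38651205 155.40070933]] [[339.45679207 218.15232042]]
339 110
299 173
```

View pics/crop4.png

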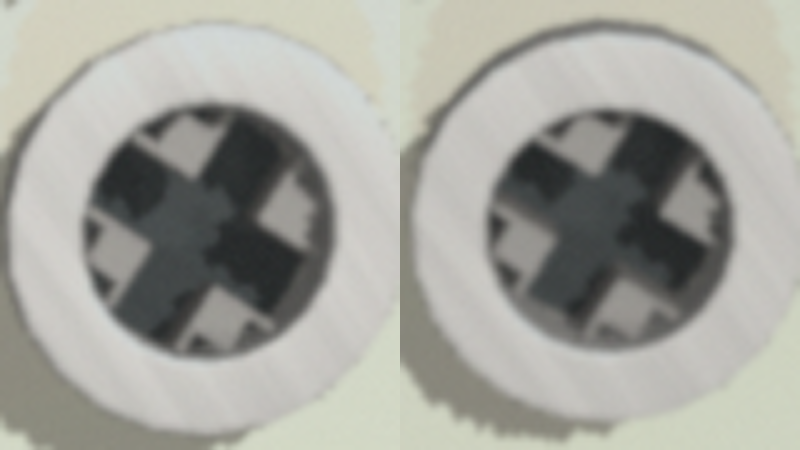

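View pics/w_tt2.png

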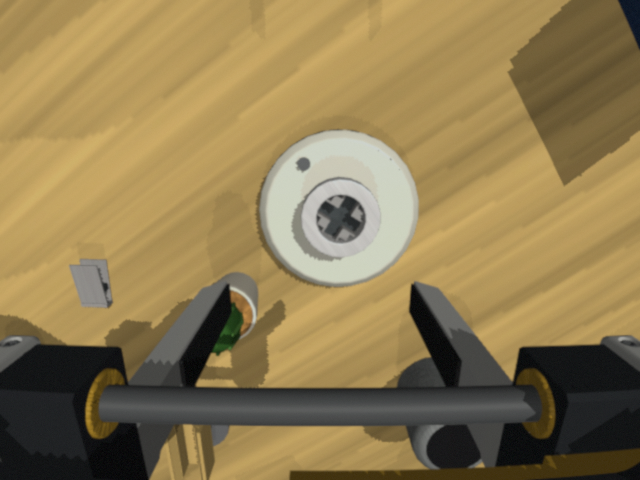

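```bash
cat > slot.py <<'E'
from h import *
for n in ('w_tt1','w_tt2'):
    s=load(n); g=cv2.cvtColor(np.array(s['pixels']),cv2.COLOR_RGB2GRAY)
    u,v=proj(s,[[.487,.29,.045]])[0].astype(int); u0,v0=u-45,v-45
    k=4; c=cv2.resize(g[v0:v0+90,u0:u0+90],None,fx=k,fy=k,interpolation=cv2.INTER_CUBIC)
    # inner rim: dark hole filled
    m=(c<130).astype(np.uint8); m=cv2.morphologyEx(m,cv2.MORPH_OPEN,np.ones((5,5)))
    cs,_=cv2.findContours((c<150).astype(np.uint8),cv2.RETR_EXTERNAL,cv2.CHAIN_APPROX_NONE)
    br=((c>125)).astype(np.uint8)
    nl,lab,st,cen=cv2.connectedComponentsWithStats(br)
    # ring = component containing most; hole contour
    big=1+np.argmax(st[1:,4]); 
    cs,h=cv2.findContours((lab==big).astype(np.uint8),cv2.RETR_CCOMP,cv2.CHAIN_APPROX_NONE)
    holes=[q for q,hh in zip(cs,h[0]) if hh[3]>=0]; hole=max(holes,key=cv2.contourArea)
    hp=(hole[:,0]+.5)/k-.5+[u0,v0]; P=onz(s,hp,.045)[:,:2]
    e=cv2.minEnclosingCircle(P.astype(np.float32)); A=np.c_[2*P,np.ones(len(P))]; x=np.linalg.lstsq(A,(P**2).sum(1),rcond=None)[0]
    print(n,'inner rim fit',x[:2],np.sqrt(x[2]+x[0]**2+x[1]**2),e)
    for i in range(1,nl):
        if i!=big and st[i,4]>200:
            cc,_=cv2.findContours((lab==i).astype(np.uint8),cv2.RETR_EXTERNAL,cv2.CHAIN_APPROX_NONE)
            w=onz(s,(cc[0][:,0]+.5)/k-.5+[u0,v0],.039)[:,:2]
            w0=onz(s,[(cen[i]+.5)/k-.5+[u0,v0]],.039)[0,:2]-x[:2]
            r=cv2.minAreaRect((w*1000).astype(np.float32)); print(st[i,4],w0.round(4),'ang',np.degrees(np.arctan2(w0[1],w0[0]))%90,'rect',np.round(r[1],1),r[2])
    cv2.imwrite('pics/m_%s.png'%n,np.hstack([c,br*255]))
E
python3 slot.py
```

```text
w_tt1 inner rim fit [0.48911972 0.29138026] 0.020467759793763952 ((0.4880502223968506, 0.29032793641090393), 0.022282306104898453)
1362 [0.0045 0.0134] ang 71.25414079659603 rect [9.7 9.5] 24.79005241394043
1495 [ 0.0141 -0.0066] ang 64.87640813099992 rect [12.6 12.6] 24.94542121887207
w_tt2 inner rim fit [0.48889799 0.29037837] 0.021110910951803067 ((0.48810234665870667, 0.2904868423938751), 0.02230863645672798)
1175 [0.0049 0.0143] ang 71.23181911730953 rect [9.7 9. ] 23.627573013305664
1387 [-0.0063 -0.0149] ang 67.03954381976877 rect [11.8 11.6] 23.786975860595703
1269 [ 0.0144 -0.0056] ang 68.73210255419593 rect [11.5  9.3] 23.422006607055664
```

View pics/m_w_tt2.png

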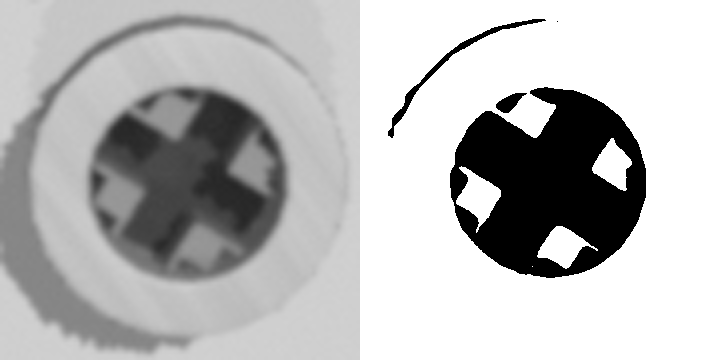

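```bash
python3 -c "
from plan import *
p,y=now();print(p,y)
plan(p,y,[.603,.021,.16],145.35)
plan([.603,.021,.16],145.35,[.603,.021,.039],145.35)"
```

```text
[0.48734007 0.26942741 0.16977287] 145.58250611364537
([-0.98, -0.58, 0.04], np.float64(0.0009), 3)
([-0.98, -0.58, 0.04], np.float64(0.0009), 3)
([-0.99, -0.581, 0.042], np.float64(0.0009), 3)
([0.0, 0.0, 0.76], -0.0, 2)
([0.0, 0.0, 0.753], -0.0, 2)
```

Emit:
servo_tool([
  [[-0.98, -0.58, 0], 0],
  [[-0.98, -0.58, 0], 0],
  [[-0.98, -0.58, 0], 0],
])

```text
time: 3.98
tool_pos: [0.528, 0.1817, 0.1698]
ee_rot: [-3.139, 0.004, 2.535]
wrist_force: [-0.5, 0.2, -0.0]
width: 0.094
```

Emit:
servo_tool([
  [[-0.98, -0.58, 0.04], 0],
  [[-0.98, -0.58, 0.04], 0],
  [[-0.98, -0.58, 0.04], 0],
])

```text
time: 4.23
tool_pos: [0.566, 0.0987, 0.1661]
ee_rot: [-3.139, 0.003, 2.534]
wrist_force: [0.1, -0.1, -0.8]
width: 0.0941
```

Emit:
servo_tool([
  [[-0.98, -0.58, 0.08], 0.003],
  [[-0.98, -0.58, 0.08], 0.003],
  [[-0.98, -0.58, 0.08], 0.003],
  [[-0.98, -0.58, 0.08], 0.003],
  [[-0.98, -0.58, 0.08], 0.003],
])

```text
time: 4.65
tool_pos: [0.6022, 0.0229, 0.1598]
ee_rot: [3.141, -0.001, 2.536]
wrist_force: [0.1, 0.9, -0.2]
width: 0.0936
```

```bash
python3 -c "
from plan import *
p,y=now();print(p,y)
plan(p,y,[.603,.021,.085],y)
snap('wrist','w_cra3')"
```

```text
[0.60217342 0.02293058 0.15980777] 145.2804020694977
([-0.022, -0.014, 0.935], np.float64(-0.0), 2)
```

View pics/w_cra3.png

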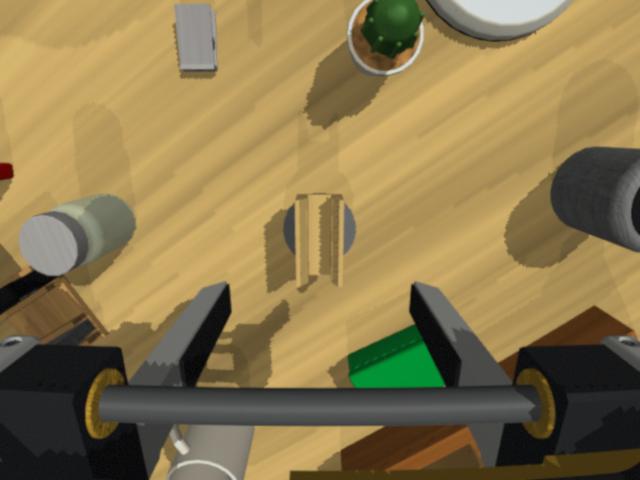

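Emit:
servo_tool([
  [[-0.02, -0.015, 0.75], 0],
  [[-0.02, -0.015, 0.75], 0],
  [[-0.02, -0.015, 0.75], 0],
])

```text
time: 4.95
tool_pos: [0.599, 0.0237, 0.0946]
ee_rot: [-3.137, -0.009, 2.54]
wrist_force: [-0.7, -0.5, -0.5]
width: 0.094
```

Emit:
servo_tool([
  [[0, 0, 0.4], 0],
  [[0, 0, 0.76], 0],
  [[0, 0, 0.76], 0],
  [[0, 0, 0.76], 0],
  [[0, 0, 0.76], 0],
])

```text
time: 5.37
tool_pos: [0.6044, 0.0226, 0.0418]
ee_rot: [3.14, 0.003, 2.539]
wrist_force: [0.6, -0.8, 0.5]
width: 0.0942
```

Emit:
servo_tool([
  [[0, 0, 0], 0],
  [[0, 0, 0], 0],
  [[0, 0, 0], 0],
  [[0, 0, 0], 0],
  [[0, 0, 0], 0],
  [[0, 0, 0], 0],
  [[0, 0, 0], 0],
  [[0, 0, 0], 0],
], grip=1)

```text
time: 6.03
tool_pos: [0.6029, 0.0218, 0.039]
ee_rot: [-3.141, -0.0, 2.538]
wrist_force: [-0.1, 0.2, 0.7]
width: 0.0443
```

Emit:
servo_tool([
  [[0, 0, 0], 0],
  [[0, 0, 0], 0],
  [[0, 0, 0], 0],
  [[0, 0, 0], 0],
  [[0, 0, 0], 0],
  [[0, 0, 0], 0],
], grip=1)

```text
time: 6.53
tool_pos: [0.6029, 0.0219, 0.0389]
ee_rot: [-3.141, -0.0, 2.538]
wrist_force: [-0.2, 0.1, -0.6]
width: 0.0376
```

Emit:
servo_tool([
  [[0, 0, -0.3], 0],
  [[0, 0, -0.6], 0],
  [[0, 0, -1], 0],
  [[0, 0, -1], 0],
])

```text
time: 6.87
tool_pos: [0.6068, 0.0218, 0.1264]
ee_rot: [3.135, 0.01, 2.538]
wrist_force: [1.7, 0.5, 0.1]
width: 0.0378
```

```bash
python3 -c "
from plan import *
p,y=now();print(p,y,robot.get_obs()['wrist_force'])
snap('wrist','w_g1');snap('side','s_g1')
print('p');plan(p,y,[.4881,.2904,.15],114)"
```

```text
[0.60684577 0.02179207 0.1263857 ] 145.4430351689226 [1.67055808 0.52452052 0.05179434]
p
([0.78, 0.48, -0.07], np.float64(0.0873), 2)
([0.84, 0.37, -0.08], np.float64(0.0873), 2)
([0.88, 0.25, -0.07], np.float64(0.0873), 2)
([0.914, 0.128, -0.075], np.float64(0.0873), 2)
```

View pics/w_g1.png

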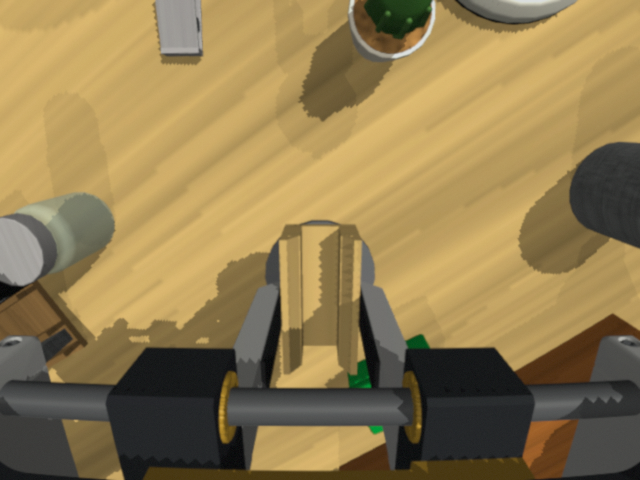

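View pics/s_g1.png

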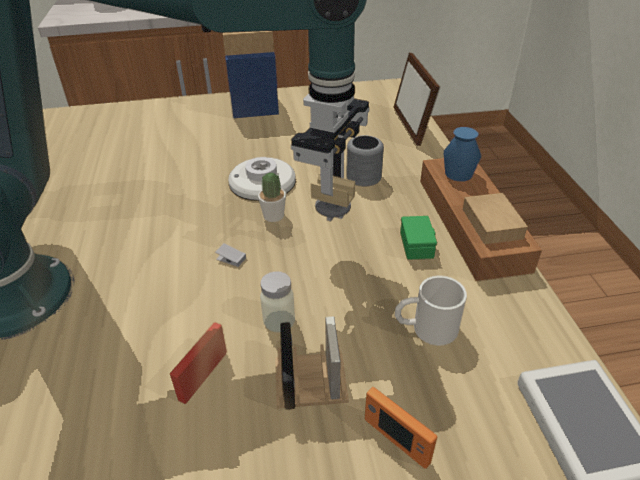

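w_g1: cradle between the pads at (320,295); the side view shows it lifted. Raise it further before passing the cactus.

Emit:
servo_tool([
  [[0, 0, -0.4], 0],
  [[0, 0, -0.7], 0],
  [[0, 0, -0.7], 0],
  [[0, 0, -0.7], 0],
  [[0, 0, -0.7], 0],
])

```text
time: 7.38
tool_pos: [0.6018, 0.0219, 0.1719]
ee_rot: [-3.139, -0.004, 2.538]
wrist_force: [-0.1, 0.2, -2.0]
width: 0.0374
```

```bash
python3 -c "
from plan import *
p,y=now();print(p,y)
plan(p,y,[.4881,.2904,.175],114)"
```

```text
[0.60179952 0.0219497  0.17191309] 145.43415898459025
([0.77, 0.49, -0.01], np.float64(0.0873), 2)
([0.83, 0.38, -0.01], np.float64(0.0873), 2)
([0.87, 0.26, -0.01], np.float64(0.0873), 2)
([0.899, 0.143, -0.009], np.float64(0.0873), 2)
```

Emit:
servo_tool([
  [[0.4, 0.25, -0.01], 0.05],
  [[0.77, 0.49, -0.01], 0.0875],
  [[0.77, 0.49, -0.01], 0.0875],
])

```text
time: 7.63
tool_pos: [0.571, 0.0942, 0.1727]
ee_rot: [-3.14, -0.007, 2.404]
wrist_force: [0.7, -0.0, -1.8]
width: 0.0378
```

Emit:
servo_tool([
  [[0.4, 0.19, -0.01], 0.05],
  [[0.83, 0.38, -0.01], 0.0875],
  [[0.83, 0.38, -0.01], 0.0875],
])

```text
time: 7.88
tool_pos: [0.5423, 0.1615, 0.1738]
ee_rot: [-3.139, -0.006, 2.269]
wrist_force: [-1.0, -1.6, -1.0]
width: 0.0376
```

Emit:
servo_tool([
  [[0.45, 0.13, -0.01], 0.05],
  [[0.87, 0.26, -0.01], 0.0875],
  [[0.87, 0.26, -0.01], 0.0875],
])

```text
time: 8.13
tool_pos: [0.5142, 0.2277, 0.1748]
ee_rot: [-3.138, -0.005, 2.131]
wrist_force: [-0.0, 0.2, -1.4]
width: 0.0377
```

Emit:
servo_tool([
  [[0.45, 0.07, -0.01], 0.05],
  [[0.8, 0.14, -0.01], 0.0875],
  [[0.9, 0.14, -0.01], 0.0875],
  [[0.9, 0.14, -0.01], 0.0875],
  [[0.9, 0.14, -0.01], 0.0875],
])

```text
time: 8.55
tool_pos: [0.4889, 0.2893, 0.1766]
ee_rot: [-3.139, 0.001, 1.99]
wrist_force: [0.7, 0.0, -1.2]
width: 0.0378
```

Emit:
servo_tool([
  [[0, 0, 0], 0],
  [[0, 0, 0], 0],
])

```text
time: 8.72
tool_pos: [0.4898, 0.2888, 0.1777]
ee_rot: [-3.141, 0.001, 1.987]
wrist_force: [0.3, -0.6, -1.0]
width: 0.0378
```

```bash
python3 -c "
from plan import *
p,y=now();print(p,y,robot.get_obs()['wrist_force'],robot.get_obs()['wrist_torque'])
plan(p,y,[.4881,.2904,.115],114)
snap('wrist','w_in1');snap('side','s_in1')
i=cv2.imread('pics/s_in1.png')[60:240,180:420];cv2.imwrite('pics/s_in1c.png',cv2.resize(i,(800,600),interpolation=cv2.INTER_CUBIC))"
```

```text
[0.48975512 0.28880117 0.17771233] 113.86081649752376 [ 0.26334056 -0.58422334 -1.02543613] [-0.03915435 -0.10177473 -0.00232678]
([0.027, -0.011, 0.784], np.float64(-0.0015), 2)
```

View pics/w_in1.png

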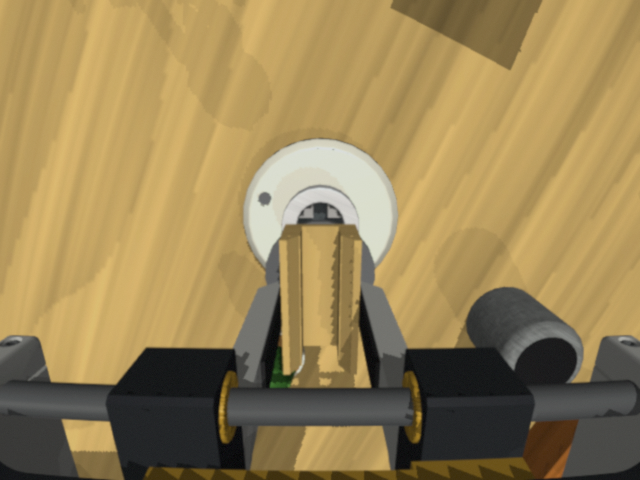

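View pics/s_in1c.png

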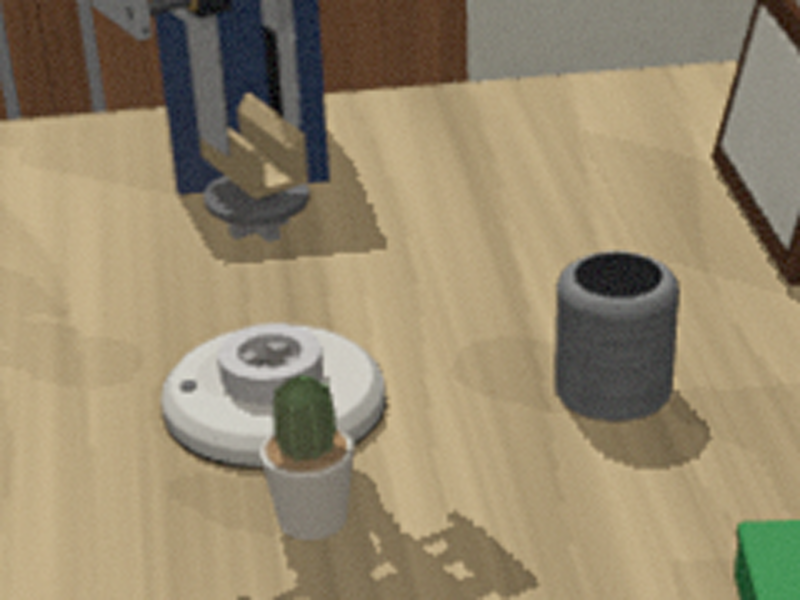

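Cradle is above the collar, and the slot seen past it at (322,212) lines up with the trough. Lowering.

Emit:
servo_tool([
  [[0.01, 0, 0.4], 0],
  [[0.027, -0.01, 0.8], 0],
  [[0.027, -0.01, 0.8], 0],
  [[0.027, -0.01, 0.8], 0],
  [[0.027, -0.01, 0.8], 0],
  [[0.027, -0.01, 0.8], 0],
])

```text
time: 9.32
tool_pos: [0.4893, 0.2925, 0.1172]
ee_rot: [3.137, 0.0, 1.988]
wrist_force: [0.1, -0.5, -1.4]
width: 0.038
```

Emit:
servo_tool([
  [[0, 0, 0], 0],
  [[0, 0, 0], 0],
])

```text
time: 9.48
tool_pos: [0.4887, 0.2924, 0.1164]
ee_rot: [3.138, 0.0, 1.989]
wrist_force: [-0.4, 0.2, -1.4]
width: 0.0376
```

```bash
python3 -c "
from plan import *
p,y=now();print(p,y,robot.get_obs()['wrist_force'],robot.get_obs()['wrist_torque'])
plan(p,y,[.4881,.2904,.082],114)
snap('wrist','w_in2');snap('side','s_in2')
i=cv2.imread('pics/s_in2.png')[120:210,200:320];cv2.imwrite('pics/s_in2c.png',np.hstack([cv2.resize(i,(400,300),interpolation=cv2.INTER_CUBIC),cv2.resize(cv2.imread('pics/w_in2.png')[150:330,200:440],(400,300))]))"
```

```text
[0.48874649 0.29241951 0.11639424] 113.93673181280437 [-0.39819616  0.18761745 -1.42638762] [-0.01596878 -0.08105628  0.06080795]
([-0.02, -0.018, 0.43], np.float64(-0.0007), 1)
```

View pics/s_in2c.png

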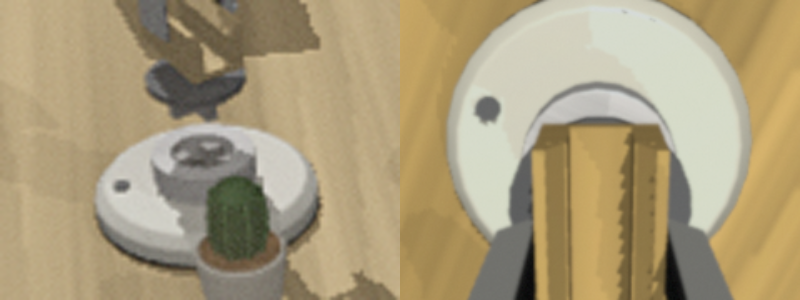

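Emit:
servo_tool([
  [[-0.02, -0.015, 0.1], 0],
  [[-0.02, -0.015, 0.2], 0],
  [[-0.02, -0.015, 0.3], 0],
  [[-0.02, -0.015, 0.38], 0],
  [[-0.02, -0.015, 0.38], 0],
  [[-0.02, -0.015, 0.38], 0],
  [[-0.02, -0.015, 0.38], 0],
])

```text
time: 10.17
tool_pos: [0.4868, 0.2899, 0.0834]
ee_rot: [-3.141, 0.0, 1.989]
wrist_force: [-0.9, -0.4, 1.0]
width: 0.0378
```

Emit:
servo_tool([
  [[0, 0, 0.03], 0],
  [[0, 0, 0.05], 0],
  [[0, 0, 0.05], 0],
  [[0, 0, 0.05], 0],
])

```text
time: 10.5
tool_pos: [0.4878, 0.2904, 0.0797]
ee_rot: [3.14, -0.0, 1.989]
wrist_force: [1.9, 0.7, -2.0]
width: 0.0378
```

Emit:
servo_tool([
  [[0, 0, 0.02], 0],
  [[0, 0, 0.03], 0],
  [[0, 0, 0.03], 0],
  [[0, 0, 0.03], 0],
])

```text
time: 10.83
tool_pos: [0.4877, 0.2903, 0.0772]
ee_rot: [3.14, -0.0, 1.989]
wrist_force: [3.5, 1.9, -2.5]
width: 0.038
```

Emit:
servo_tool([
  [[0, 0, 0.015], 0],
  [[0, 0, 0.03], 0],
  [[0, 0, 0.03], 0],
  [[0, 0, 0.03], 0],
])

```text
time: 11.17
tool_pos: [0.4877, 0.2903, 0.0753]
ee_rot: [3.14, 0.0, 1.989]
wrist_force: [4.2, 2.8, -0.1]
width: 0.0377
```

A side force of about 5 N pushes along tool +y, so I nudge 1 mm that way while lowering.

Emit:
servo_tool([
  [[0, 0.012, 0], 0],
  [[0, 0.012, 0.015], 0],
  [[0, 0.012, 0.03], 0],
  [[0, 0.012, 0.03], 0],
])

```text
time: 11.5
tool_pos: [0.4879, 0.2903, 0.0723]
ee_rot: [-3.141, 0.0, 1.989]
wrist_force: [2.8, 1.8, -1.0]
width: 0.038
```

Emit:
servo_tool([
  [[0, 0, 0.02], 0],
  [[0, 0, 0.04], 0],
  [[0, 0, 0.04], 0],
  [[0, 0, 0.04], 0],
])

```text
time: 11.83
tool_pos: [0.4879, 0.2903, 0.069]
ee_rot: [-3.141, 0.0, 1.989]
wrist_force: [2.9, 1.3, -1.7]
width: 0.0379
```

Emit:
servo_tool([
  [[0, 0.008, 0.01], 0],
  [[0, 0.008, 0.03], 0],
  [[0, 0.008, 0.045], 0],
  [[0, 0.008, 0.045], 0],
  [[0, 0.008, 0.045], 0],
])

```text
time: 12.25
tool_pos: [0.488, 0.2903, 0.0652]
ee_rot: [-3.14, 0.0, 1.989]
wrist_force: [1.0, 0.9, -2.2]
width: 0.0375
```

```bash
python3 -c "
from plan import *
p,y=now();o=robot.get_obs();print(p,y,o['wrist_force'],o['wrist_torque'])
snap('wrist','w_in3');snap('side','s_in3')
i=cv2.imread('pics/s_in3.png')[120:210,200:320];cv2.imwrite('pics/s_in3c.png',np.hstack([cv2.resize(i,(400,300),interpolation=cv2.INTER_CUBIC),cv2.resize(cv2.imread('pics/w_in3.png')[150:330,200:440],(400,300))]))"
```

```text
[0.48800768 0.29033198 0.06518385] 113.9374438980686 [ 0.96698926  0.88044403 -2.17141238] [ 0.20866925 -0.48583027  0.00762357]
```

View pics/s_in3c.png

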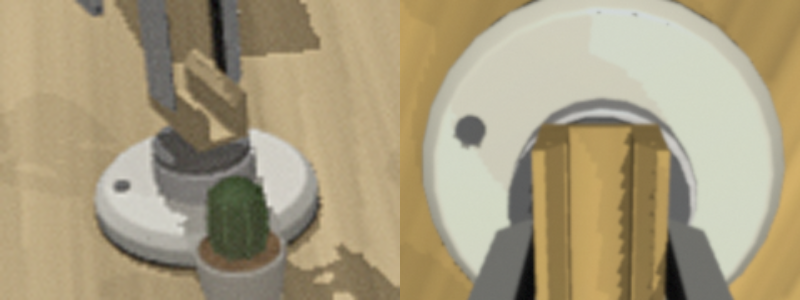

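Emit:
servo_tool([
  [[0, 0, 0.01], 0],
  [[0, 0, 0.02], 0],
  [[0, 0, 0.02], 0],
  [[0, 0, 0.02], 0],
])

```text
time: 12.68
tool_pos: [0.4881, 0.2904, 0.0641]
ee_rot: [-3.14, 0.0, 1.989]
wrist_force: [-0.1, 0.6, -0.7]
width: 0.0377
```

Emit:
servo_tool([
  [[0, 0, 0.01], 0],
  [[0, 0, 0.01], 0],
  [[0, 0, 0.01], 0],
])

```text
time: 12.93
tool_pos: [0.4883, 0.2905, 0.064]
ee_rot: [-3.141, 0.0, 1.989]
wrist_force: [-2.5, -1.8, 2.9]
width: 0.0376
```

Emit:
servo_tool([
  [[0, 0, 0], 0],
  [[0, 0, 0], 0],
  [[0, 0, 0], 0],
], grip=0.0)

```text
time: 13.18
tool_pos: [0.4887, 0.2907, 0.0632]
ee_rot: [3.141, 0.0, 1.989]
wrist_force: [0.1, -0.1, -0.3]
width: 0.0469
```

Contact of 3 N at home height, then released. Rising to look.

Emit:
servo_tool([
  [[0, 0, -0.2], 0],
  [[0, 0, -0.5], 0],
  [[0, 0, -1], 0],
  [[0, 0, -1], 0],
  [[0, 0, -1], 0],
])

```text
time: 13.6
tool_pos: [0.4906, 0.2916, 0.1468]
ee_rot: [3.134, -0.0, 1.989]
wrist_force: [-0.0, -0.1, -0.3]
width: 0.0469
```

Emit:
servo_tool([
  [[-0.2, 0, -0.8], 0],
  [[-0.2, 0, -0.8], 0],
  [[-0.2, 0, -0.8], 0],
  [[-0.2, 0, -0.8], 0],
])

```text
time: 13.93
tool_pos: [0.4957, 0.276, 0.2077]
ee_rot: [3.14, 0.0, 1.988]
wrist_force: [0.8, 0.2, -0.8]
width: 0.0469
```

```bash
python3 -c "
from plan import *
p,y=now();print(p,y)
snap('wrist','w_h1');snap('side','s_h1')
i=cv2.imread('pics/s_h1.png')[120:210,200:320];cv2.imwrite('pics/h1c.png',np.hstack([cv2.resize(i,(400,300),interpolation=cv2.INTER_CUBIC),cv2.resize(cv2.imread('pics/w_h1.png')[150:270,240:400],(400,300),interpolation=cv2.INTER_CUBIC)]))"
```

```text
[0.49565388 0.27599756 0.20771929] 113.90302245782222
```

View pics/h1c.png

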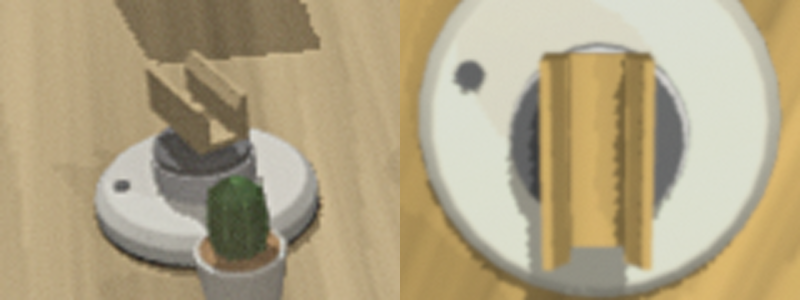

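View pics/w_h1.png

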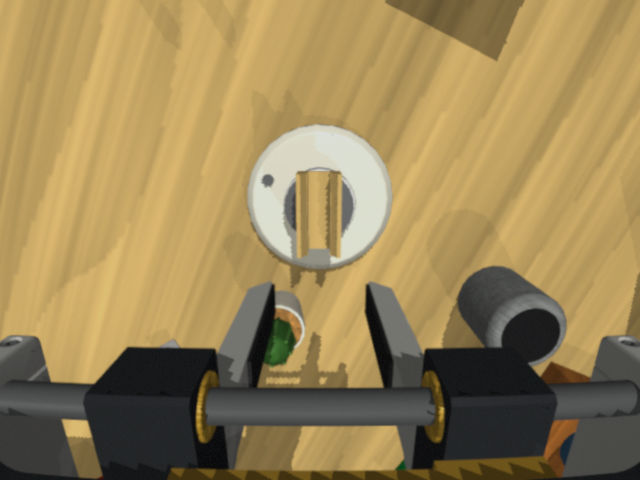

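```bash
python3 -c "
from plan import *
s=load('w_h1')
c=cv2.imread('pics/w_h1.png')[160:270,270:370];cv2.imwrite('pics/h1z.png',cv2.resize(c,(600,660),interpolation=cv2.INTER_CUBIC)[:600])
A=np.array([(141,70),(143,269),(252,267),(254,70)])/2.5+[240,150]
Q=onz(s,A,.1);print(Q.round(4).tolist(),Q.mean(0).round(4))
d=Q[[0,3]].mean(0)-Q[[1,2]].mean(0);print('yaw',np.degrees(np.arctan2(d[1],d[0])),np.linalg.norm(d),np.linalg.norm(Q[1]-Q[2]),np.linalg.norm(Q[0]-Q[3]))
"
```

```text
[[0.4577, 0.312, 0.1], [0.4853, 0.2489, 0.1], [0.5197, 0.265, 0.1], [0.4917, 0.3271, 0.1]] [0.4886 0.2883 0.1   ]
yaw 113.90929592079252 0.06850841168390129 0.03803130252303913 0.03719616132544315
```

View pics/h1z.png

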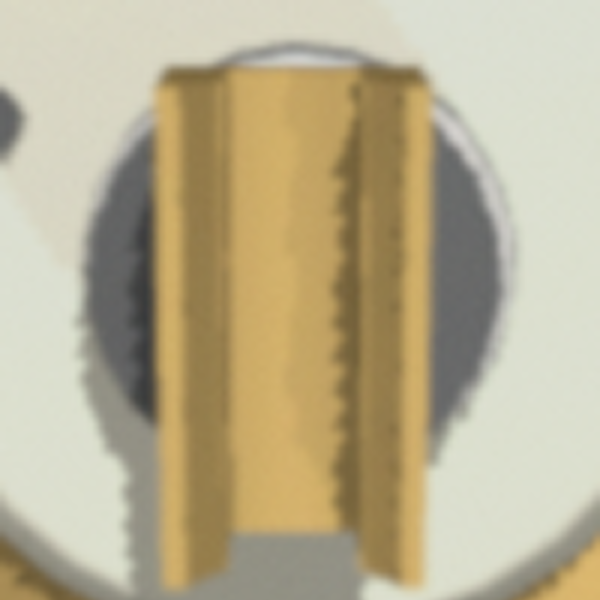

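```bash
python3 -c "
from plan import *
s=load('w_h1')
A=np.array([(157,84),(163,588),(424,586),(432,84)])/6+[270,160]-.4
for z in (.1,):
  Q=onz(s,A,z);print(Q.round(4).tolist(),Q.mean(0).round(4))
d=Q[[0,3]].mean(0)-Q[[1,2]].mean(0);print('yaw',np.degrees(np.arctan2(d[1],d[0])),np.linalg.norm(d),np.linalg.norm(Q[1]-Q[2]),np.linalg.norm(Q[0]-Q[3]))
# console from w_con1 zoom
c=cv2.imread('pics/w_con1.png')[140:290,375:535];cv2.imwrite('pics/con1z.png',cv2.resize(c,(640,600),interpolation=cv2.INTER_CUBIC))
p,y=now()
plan(p,y,[.478,-.22,.2],86)
"
```

```text
[[0.4558, 0.3151, 0.1], [0.4849, 0.2487, 0.1], [0.5195, 0.2644, 0.1], [0.4902, 0.3304, 0.1]] [0.4876 0.2897 0.1   ]
yaw 113.78418182903822 0.0723138219962158 0.03794522753695616 0.03760644768054901
([-0.8, -0.39, 0.01], np.float64(0.0443), 2)
([-0.82, -0.33, 0.01], np.float64(0.0443), 2)
([-0.84, -0.27, 0.01], np.float64(0.0443), 2)
([-0.86, -0.21, 0.01], np.float64(0.0443), 2)
([-0.87, -0.15, 0.01], np.float64(0.0443), 2)
([-0.88, -0.09, 0.01], np.float64(0.0443), 2)
([-0.891, -0.028, 0.003], np.float64(0.0443), 2)
```

View pics/con1z.png

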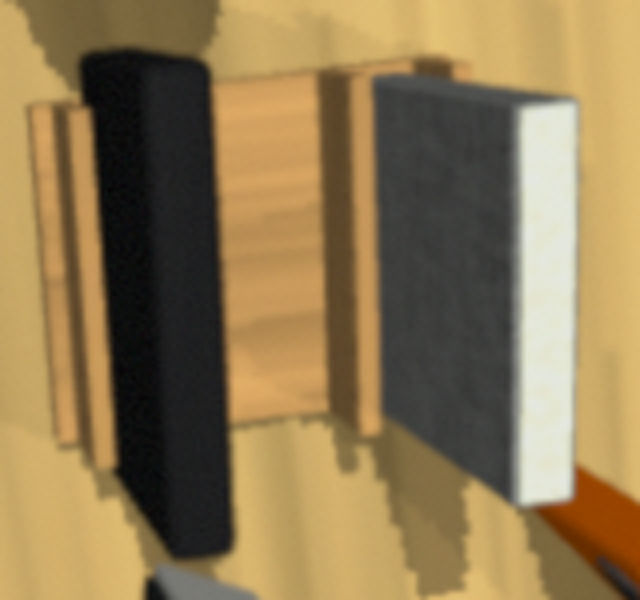

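Cradle sits home: lips measure 72.3 x 37.8 mm when projected at z = 0.100, centre (0.4876, 0.2897), yaw 113.8°. Now to the console.

Emit:
servo_tool([
  [[-0.8, -0.39, 0.01], 0.044],
  [[-0.8, -0.39, 0.01], 0.044],
])

```text
time: 14.2
tool_pos: [0.491, 0.2041, 0.2033]
ee_rot: [-3.136, 0.001, 1.92]
wrist_force: [0.2, -1.1, 0.4]
width: 0.0468
```

Emit:
servo_tool([
  [[-0.82, -0.33, 0.01], 0.044],
  [[-0.82, -0.33, 0.01], 0.044],
])

```text
time: 14.37
tool_pos: [0.4886, 0.1321, 0.203]
ee_rot: [-3.137, 0.001, 1.848]
wrist_force: [0.4, 0.2, -0.4]
width: 0.0467
```

Emit:
servo_tool([
  [[-0.84, -0.27, 0.01], 0.044],
  [[-0.84, -0.27, 0.01], 0.044],
])

```text
time: 14.53
tool_pos: [0.4864, 0.0613, 0.2024]
ee_rot: [-3.137, 0.0, 1.778]
wrist_force: [0.7, -0.8, 0.4]
width: 0.047
```

Emit:
servo_tool([
  [[-0.86, -0.21, 0.01], 0.044],
  [[-0.86, -0.21, 0.01], 0.044],
])

```text
time: 14.7
tool_pos: [0.4843, -0.0094, 0.2016]
ee_rot: [-3.137, -0.0, 1.709]
wrist_force: [0.1, 0.1, 0.9]
width: 0.0467
```

Emit:
servo_tool([
  [[-0.87, -0.15, 0.01], 0.044],
  [[-0.87, -0.15, 0.01], 0.044],
])

```text
time: 14.87
tool_pos: [0.4823, -0.0799, 0.2008]
ee_rot: [-3.137, -0.0, 1.64]
wrist_force: [0.4, 0.5, 0.1]
width: 0.0471
```

Emit:
servo_tool([
  [[-0.88, -0.09, 0.01], 0.044],
  [[-0.88, -0.09, 0.01], 0.044],
])

```text
time: 15.03
tool_pos: [0.4803, -0.1506, 0.1999]
ee_rot: [-3.137, -0.001, 1.571]
wrist_force: [0.3, 0.2, -0.7]
width: 0.0467
```

Emit:
servo_tool([
  [[-0.89, -0.03, 0.01], 0.044],
  [[-0.89, -0.03, 0.01], 0.044],
  [[-0.89, -0.03, 0.01], 0.044],
  [[-0.89, -0.03, 0.01], 0.044],
])

```text
time: 15.37
tool_pos: [0.4784, -0.2201, 0.199]
ee_rot: [-3.137, -0.003, 1.502]
wrist_force: [-0.1, 0.5, 0.4]
width: 0.0474
```

```bash
python3 -c "
from plan import *
p,y=now();print(p,y)
snap('wrist','w_con2')
s=load('w_con2');u,v=proj(s,[[.478,-.272,.078]])[0];print(u,v)
u0,v0=int(u)-80,int(v)-75
print(u0,v0)
c=cv2.imread('pics/w_con2.png')[v0:v0+150,u0:u0+160];cv2.imwrite('pics/con2z.png',cv2.resize(c,(640,600),interpolation=cv2.INTER_CUBIC))
"
```

```text
[ 0.47836892 -0.2200864   0.19898715] 86.07283198356973
324.64337952462216 285.04939568195863
244 210
```

View pics/con2z.png

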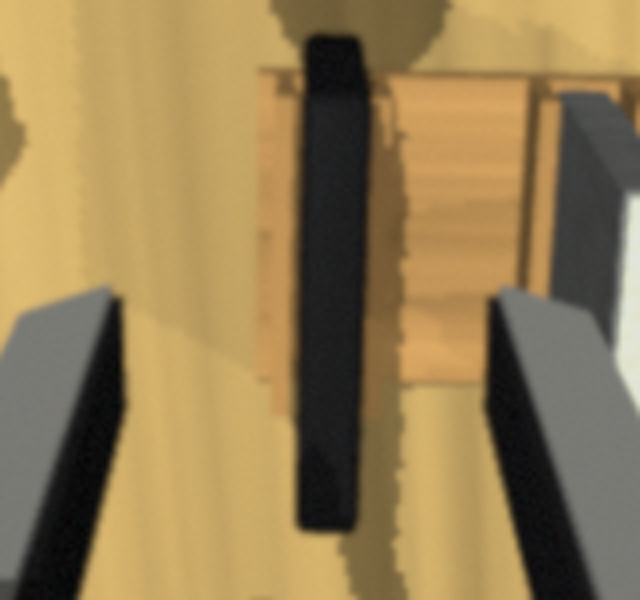

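View pics/w_con2.png

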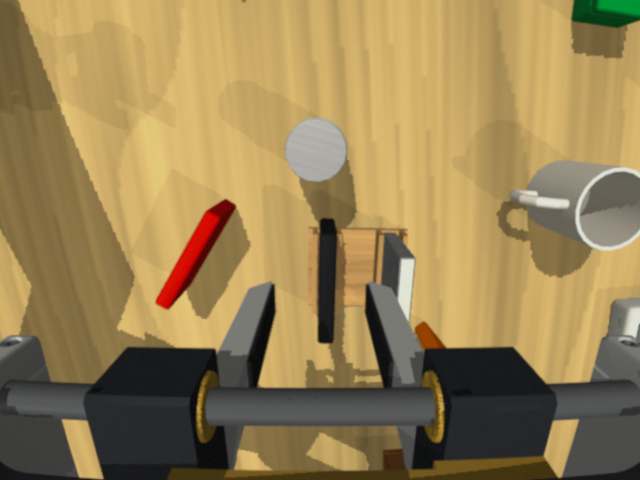

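w_con2: console top face from (327,234) to (326,342), with the jaws straddling it and well clear of the notebook at (400,265).

```bash
python3 -c "
from plan import *
a=load('w_con1');b=load('w_con2')
A=np.array([(146,62),(208,66),(233,550),(174,556)])/4+[375,140]-.4
B=np.array([(303,95),(370,97),(357,530),(297,530)])/4+[244,210]-.4
P=np.array([tri([(a,[x]),(b,[y])]) for x,y in zip(A,B)]);print(P.round(4),P.mean(0))
for s,u in ((a,A),(b,B)):
  Q=onz(s,u,.078);print(Q.round(4).tolist(),Q.mean(0).round(4))
  d=Q[[0,1]].mean(0)-Q[[2,3]].mean(0);print('yaw',np.degrees(np.arctan2(d[1],d[0])),np.linalg.norm(d))
p,y=now()
print(p,y)
"
```

```text
[[ 0.4766 -0.221   0.0833]
 [ 0.4917 -0.2253  0.0728]
 [ 0.482  -0.3341  0.0748]
 [ 0.4675 -0.3304  0.0796]] [ 0.47947113 -0.27769854  0.07764887]
[[0.4779, -0.2216, 0.078], [0.4905, -0.225, 0.078], [0.4812, -0.3325, 0.078], [0.4678, -0.331, 0.078]] [ 0.4793 -0.2775  0.078 ]
yaw 84.86666679233342 0.10882846516338045
[[0.4765, -0.2222, 0.078], [0.4914, -0.2237, 0.078], [0.4822, -0.3325, 0.078], [0.4675, -0.3315, 0.078]] [ 0.4794 -0.2775  0.078 ]
yaw 85.25257213311716 0.10943015930218852
[ 0.47871923 -0.21903438  0.19962815] 86.18163029937377
```

```bash
python3 -c "
from plan import *
p,y=now()
plan(p,y,[.4794,-.2775,.125],85.1)
"
```

```text
([-0.729, 0.057, 0.933], np.float64(0.012), 3)
```

Emit:
servo_tool([
  [[-0.73, 0.057, 0.4], 0.012],
  [[-0.73, 0.057, 0.8], 0.012],
  [[-0.73, 0.057, 0.93], 0.012],
  [[-0.73, 0.057, 0.93], 0.012],
  [[-0.73, 0.057, 0.93], 0.012],
  [[-0.73, 0.057, 0.93], 0.012],
])

```text
time: 15.92
tool_pos: [0.4812, -0.2771, 0.129]
ee_rot: [3.14, 0.001, 1.488]
wrist_force: [-0.4, -0.5, 0.5]
width: 0.047
```

Emit:
servo_tool([
  [[0, 0, 0], 0],
  [[0, 0, 0], 0],
])

```text
time: 16.08
tool_pos: [0.4815, -0.278, 0.1299]
ee_rot: [3.138, 0.002, 1.487]
wrist_force: [-0.8, 0.0, -0.8]
width: 0.0467
```

```bash
python3 -c "
from plan import *
p,y=now();print(p,y)
plan(p,y,[.4794,-.2775,.047],85.1);snap('wrist','w_con3')
"
```

```text
[ 0.4814522  -0.27799478  0.12985429] 85.2225213646988
([0.0, -0.01, 0.52], np.float64(0.0007), 1)
([0.004, -0.016, 0.516], np.float64(0.0007), 1)
```

View pics/w_con3.png

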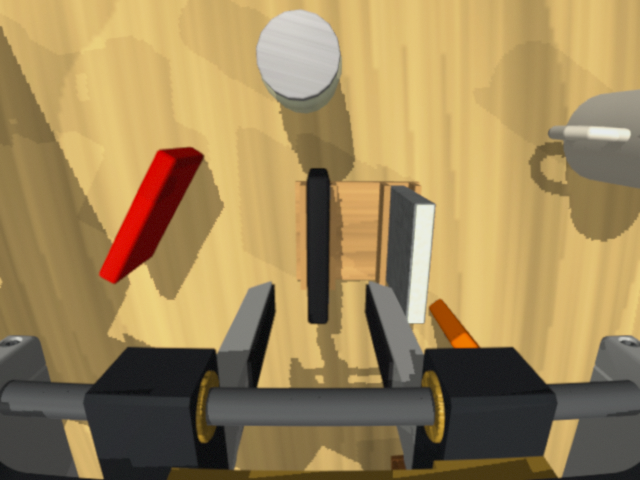

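Emit:
servo_tool([
  [[0, -0.015, 0.3], 0],
  [[0, -0.015, 0.52], 0],
  [[0, -0.015, 0.52], 0],
  [[0, -0.015, 0.52], 0],
])

```text
time: 16.47
tool_pos: [0.4787, -0.2777, 0.0857]
ee_rot: [-3.14, -0.001, 1.486]
wrist_force: [0.2, 0.7, -0.1]
width: 0.047
```

Emit:
servo_tool([
  [[0, -0.008, 0.3], 0],
  [[0, -0.008, 0.5], 0],
  [[0, -0.008, 0.5], 0],
  [[0, -0.008, 0.5], 0],
  [[0, -0.008, 0.5], 0],
])

```text
time: 16.88
tool_pos: [0.4795, -0.2789, 0.0481]
ee_rot: [3.139, 0.002, 1.486]
wrist_force: [-0.5, 0.7, 1.3]
width: 0.0474
```

Emit:
servo_tool([
  [[0, 0, 0], 0],
  [[0, 0, 0], 0],
  [[0, 0, 0], 0],
  [[0, 0, 0], 0],
  [[0, 0, 0], 0],
  [[0, 0, 0], 0],
  [[0, 0, 0], 0],
  [[0, 0, 0], 0],
], grip=1)

```text
time: 17.55
tool_pos: [0.4787, -0.2782, 0.0462]
ee_rot: [3.141, 0.0, 1.486]
wrist_force: [0.9, 0.5, 1.3]
width: 0.0157
```

Emit:
servo_tool([
  [[0, 0, -0.2], 0],
  [[0, 0, -0.5], 0],
  [[0, 0, -0.95], 0],
  [[0, 0, -0.95], 0],
])

```text
time: 17.88
tool_pos: [0.4813, -0.2803, 0.1286]
ee_rot: [3.132, 0.006, 1.486]
wrist_force: [1.4, -1.2, -0.3]
width: 0.0155
```

Emit:
servo_tool([
  [[0, 0, -0.4], 0],
  [[0, 0, -0.8], 0],
  [[0, 0, -0.95], 0],
  [[0, 0, -0.95], 0],
  [[0, 0, -0.95], 0],
])

```text
time: 18.3
tool_pos: [0.4782, -0.2781, 0.1969]
ee_rot: [-3.141, -0.0, 1.486]
wrist_force: [0.8, 1.0, -3.0]
width: 0.0157
```

```bash
python3 -c "
from plan import *
p,y=now();print(p,y)
plan(p,y,[.4879,.2891,.2],113.8);snap('wrist','w_c4');snap('side','s_c4')
"
```

```text
[ 0.47822659 -0.2780793   0.19690314] 85.1364639373541
([0.88, -0.06, -0.0], np.float64(-0.0398), 2)
([0.89, -0.0, -0.01], np.float64(-0.0398), 2)
([0.89, 0.05, -0.0], np.float64(-0.0398), 2)
([0.88, 0.11, -0.01], np.float64(-0.0398), 2)
([0.87, 0.16, -0.0], np.float64(-0.0398), 2)
([0.86, 0.21, -0.01], np.float64(-0.0398), 2)
([0.84, 0.27, -0.0], np.float64(-0.0398), 2)
([0.83, 0.316, -0.009], np.float64(-0.0398), 2)
```

View pics/s_c4.png

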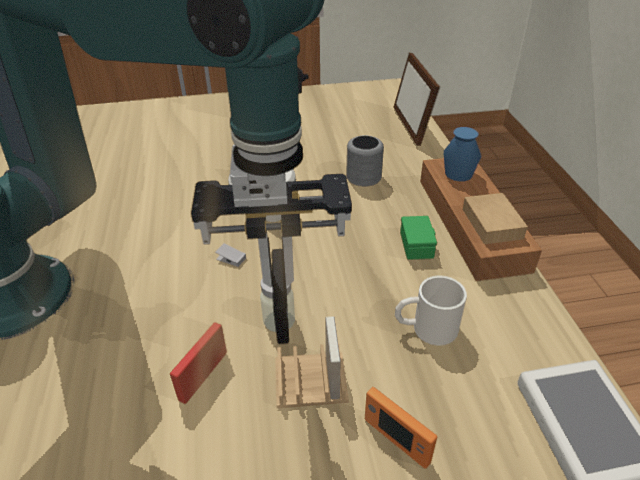

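View pics/w_c4.png

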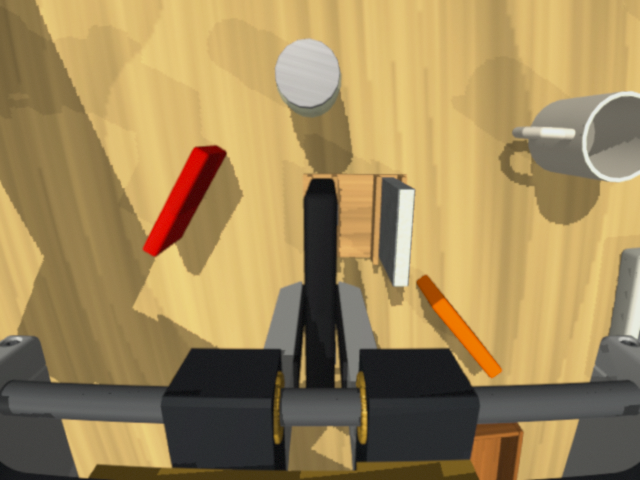

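Console lifted cleanly: the rack slot is empty at side (290,378) and the notebook is unmoved. Carrying it over, in smooth rows.

Emit:
servo_tool([
  [[0.3, -0.02, 0], -0.02],
  [[0.6, -0.04, 0], -0.04],
  [[0.88, -0.06, 0], -0.04],
])

```text
time: 18.65
tool_pos: [0.4782, -0.2062, 0.1946]
ee_rot: [-3.137, -0.003, 1.549]
wrist_force: [-0.6, 0.6, -2.6]
width: 0.0156
```

Emit:
servo_tool([
  [[0.3, 0, 0], -0.02],
  [[0.6, 0, -0.01], -0.04],
  [[0.89, 0, -0.01], -0.04],
])

```text
time: 18.9
tool_pos: [0.4798, -0.1348, 0.1958]
ee_rot: [-3.137, -0.002, 1.612]
wrist_force: [0.2, 0.5, -3.2]
width: 0.0158
```

Emit:
servo_tool([
  [[0.3, 0.02, 0], -0.02],
  [[0.6, 0.035, 0], -0.04],
  [[0.89, 0.05, 0], -0.04],
])

```text
time: 19.15
tool_pos: [0.4808, -0.0636, 0.1958]
ee_rot: [-3.137, -0.002, 1.675]
wrist_force: [0.4, -0.3, -1.9]
width: 0.0153
```

Emit:
servo_tool([
  [[0.3, 0.04, 0], -0.02],
  [[0.6, 0.07, -0.01], -0.04],
  [[0.88, 0.11, -0.01], -0.04],
])

```text
time: 19.4
tool_pos: [0.4822, 0.0073, 0.1968]
ee_rot: [-3.137, -0.001, 1.738]
wrist_force: [0.2, 0.3, -2.8]
width: 0.0156
```

Emit:
servo_tool([
  [[0.3, 0.05, 0], -0.02],
  [[0.6, 0.11, 0], -0.04],
  [[0.87, 0.16, 0], -0.04],
])

```text
time: 19.65
tool_pos: [0.4833, 0.078, 0.1966]
ee_rot: [-3.137, -0.001, 1.802]
wrist_force: [-0.2, -0.6, -2.7]
width: 0.0157
```

Emit:
servo_tool([
  [[0.3, 0.07, 0], -0.02],
  [[0.6, 0.14, -0.01], -0.04],
  [[0.86, 0.21, -0.01], -0.04],
])

```text
time: 19.9
tool_pos: [0.484, 0.1488, 0.1974]
ee_rot: [-3.137, -0.001, 1.865]
wrist_force: [-0.1, 0.8, -2.1]
width: 0.0156
```

Emit:
servo_tool([
  [[0.3, 0.09, 0], -0.02],
  [[0.6, 0.18, 0], -0.04],
  [[0.84, 0.27, 0], -0.04],
])

```text
time: 20.15
tool_pos: [0.4852, 0.2194, 0.1972]
ee_rot: [-3.137, -0.001, 1.928]
wrist_force: [0.0, -0.3, -2.8]
width: 0.0154
```

Emit:
servo_tool([
  [[0.3, 0.1, 0], -0.02],
  [[0.6, 0.2, -0.01], -0.04],
  [[0.75, 0.29, -0.01], -0.04],
  [[0.83, 0.315, -0.01], -0.04],
  [[0.83, 0.315, -0.01], -0.04],
  [[0.83, 0.315, -0.01], -0.04],
])

```text
time: 20.65
tool_pos: [0.4872, 0.2881, 0.2]
ee_rot: [-3.139, 0.001, 1.988]
wrist_force: [-0.4, 0.4, -2.8]
width: 0.0155
```

Emit:
servo_tool([
  [[0, 0, 0], 0],
  [[0, 0, 0], 0],
])

```text
time: 20.82
tool_pos: [0.4876, 0.2878, 0.2011]
ee_rot: [-3.142, 0.001, 1.987]
wrist_force: [0.5, -0.1, -2.3]
width: 0.0154
```

```bash
python3 -c "
from plan import *
p,y=now();print(p,y,robot.get_obs()['wrist_force'],robot.get_obs()['width'])
plan(p,y,[.4879,.2891,.15],113.8);snap('wrist','w_p1');snap('side','s_p1')
i=cv2.imread('pics/s_p1.png')[60:210,170:370];cv2.imwrite('pics/p1c.png',cv2.resize(i,(800,600),interpolation=cv2.INTER_CUBIC))
"
```

```text
[0.48761353 0.28782551 0.2011094 ] 113.83355628642468 [ 0.50983177 -0.13245091 -2.30192231] 0.015431511965050831
([0.013, 0.01, 0.639], np.float64(0.0004), 2)
```

View pics/w_p1.png

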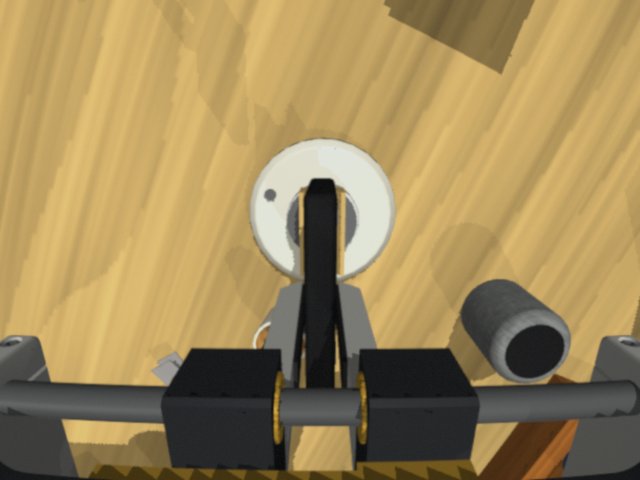

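View pics/p1c.png

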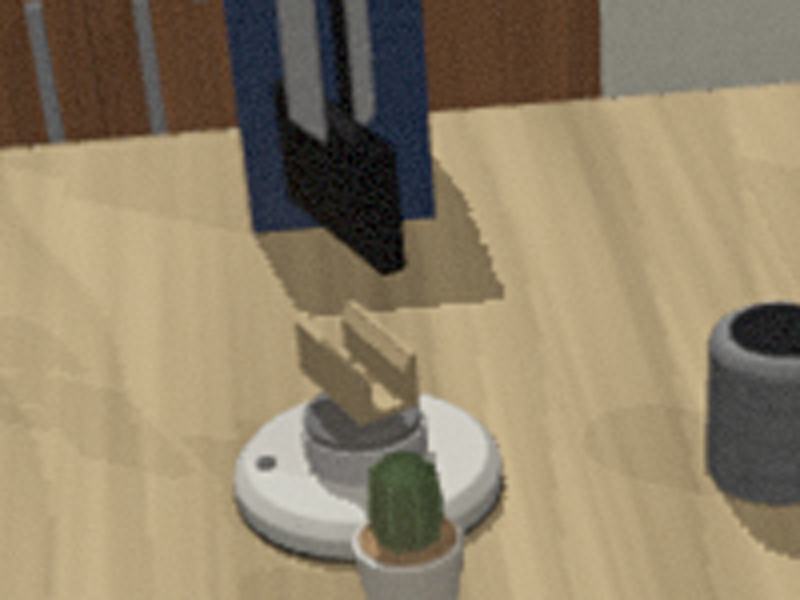

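```bash
python3 -c "
from plan import *
c=cv2.imread('pics/w_p1.png')[170:285,280:370];cv2.imwrite('pics/p1z.png',cv2.resize(c,None,fx=5,fy=5,interpolation=cv2.INTER_CUBIC))
print(proj(load('w_p1'),[[.4876,.2897,.1]]))"
```

```text
[[321.85931945 234.71386769]]
```

View pics/p1z.png

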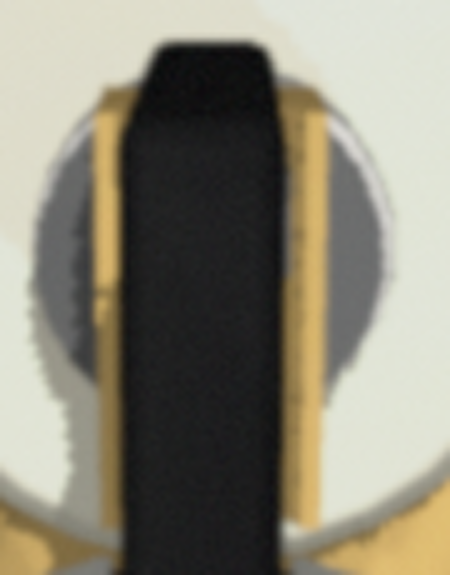

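Lip centre is at column 322.1 and console centre at 320.8, so I shift about 1.2 mm along +y while lowering.

Emit:
servo_tool([
  [[0.013, 0.015, 0.3], 0],
  [[0.013, 0.015, 0.6], 0],
  [[0.013, 0.015, 0.74], 0],
  [[0.013, 0.015, 0.74], 0],
  [[0.013, 0.015, 0.74], 0],
  [[0.013, 0.015, 0.74], 0],
])

```text
time: 21.42
tool_pos: [0.4889, 0.2906, 0.1435]
ee_rot: [3.139, 0.0, 1.988]
wrist_force: [-0.4, 0.4, -2.4]
width: 0.0155
```

Emit:
servo_tool([
  [[0, 0, 0], 0],
  [[0, 0, 0], 0],
])

```text
time: 21.58
tool_pos: [0.489, 0.2909, 0.1437]
ee_rot: [3.138, 0.0, 1.989]
wrist_force: [0.2, 0.7, -3.4]
width: 0.0158
```

```bash
python3 -c "
from plan import *
p,y=now();print(p,y,robot.get_obs()['wrist_force'])
plan(p,y,[.4883,.2893,.12],113.8);snap('wrist','w_p2')
c=cv2.imread('pics/w_p2.png')[170:285,280:370];cv2.imwrite('pics/p2z.png',cv2.resize(c,None,fx=5,fy=5,interpolation=cv2.INTER_CUBIC))"
```

```text
[0.48895907 0.29086129 0.14365498] 113.93573036724058 [ 0.20411206  0.65007544 -3.4448741 ]
([-0.014, -0.015, 0.296], np.float64(0.0015), 1)
```

View pics/p2z.png

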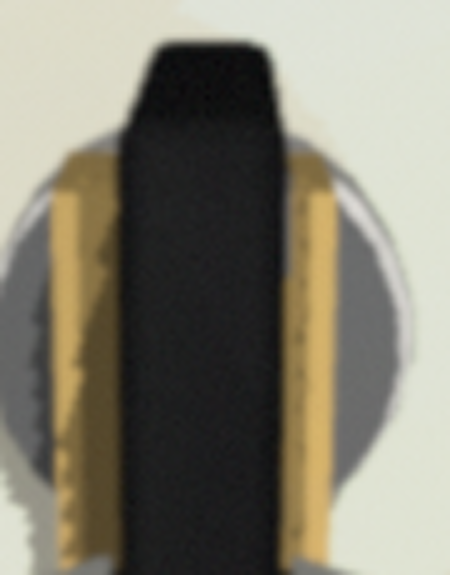

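Emit:
servo_tool([
  [[-0.01, -0.012, 0.08], 0],
  [[-0.01, -0.012, 0.16], 0],
  [[-0.01, -0.012, 0.22], 0],
  [[-0.01, -0.012, 0.22], 0],
  [[-0.01, -0.012, 0.22], 0],
  [[-0.01, -0.012, 0.22], 0],
])

```text
time: 22.13
tool_pos: [0.4875, 0.2893, 0.1241]
ee_rot: [-3.141, 0.0, 1.989]
wrist_force: [0.4, 0.9, -2.4]
width: 0.0159
```

```bash
python3 -c "
from plan import *
p,y=now();print(p,y,robot.get_obs()['wrist_force'])
plan(p,y,[.4881,.2893,.112],113.8);snap('wrist','w_p3')
c=cv2.imread('pics/w_p3.png')[170:285,280:370];cv2.imwrite('pics/p3z.png',cv2.resize(c,None,fx=5,fy=5,interpolation=cv2.INTER_CUBIC))"
```

```text
[0.48745005 0.28934807 0.12406248] 113.93830886376108 [ 0.39530185  0.85693792 -2.39976942]
([-0.004, 0.007, 0.151], np.float64(0.0015), 1)
```

View pics/p3z.png

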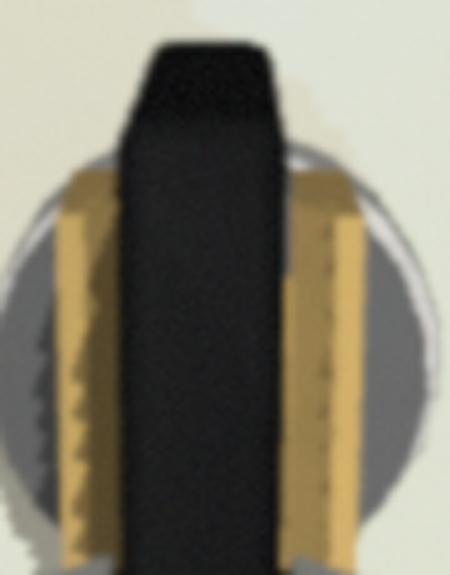

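Emit:
servo_tool([
  [[0, 0.007, 0.04], 0],
  [[0, 0.007, 0.08], 0],
  [[0, 0.007, 0.12], 0],
  [[0, 0.007, 0.12], 0],
  [[0, 0.007, 0.12], 0],
])

```text
time: 22.6
tool_pos: [0.4877, 0.2894, 0.1141]
ee_rot: [-3.141, 0.0, 1.989]
wrist_force: [0.2, -0.6, -1.9]
width: 0.0155
```

Emit:
servo_tool([
  [[0, 0, 0.015], 0],
  [[0, 0, 0.03], 0],
  [[0, 0, 0.03], 0],
  [[0, 0, 0.03], 0],
])

```text
time: 22.93
tool_pos: [0.488, 0.2895, 0.1122]
ee_rot: [-3.142, 0.0, 1.989]
wrist_force: [-0.7, -0.3, -2.6]
width: 0.0158
```

Emit:
servo_tool([
  [[0, 0, 0.01], 0],
  [[0, 0, 0.02], 0],
  [[0, 0, 0.02], 0],
  [[0, 0, 0.02], 0],
])

```text
time: 23.27
tool_pos: [0.488, 0.2895, 0.1106]
ee_rot: [-3.141, 0.0, 1.989]
wrist_force: [0.2, 0.4, -2.5]
width: 0.0155
```

Emit:
servo_tool([
  [[0, 0, 0.01], 0],
  [[0, 0, 0.01], 0],
  [[0, 0, 0.01], 0],
])

```text
time: 23.52
tool_pos: [0.4882, 0.2897, 0.1102]
ee_rot: [3.141, 0.0, 1.989]
wrist_force: [0.3, 0.1, -1.1]
width: 0.0157
```

Emit:
servo_tool([
  [[-0.006, 0, 0.01], 0],
  [[-0.006, 0, 0.01], 0],
  [[-0.006, 0, 0.01], 0],
])

```text
time: 23.77
tool_pos: [0.4884, 0.2896, 0.1102]
ee_rot: [3.14, -0.001, 1.989]
wrist_force: [-2.4, 0.1, 4.1]
width: 0.0157
```

```bash
python3 -c "
from plan import *
p,y=now();print(p,y,robot.get_obs()['wrist_force'])
snap('wrist','w_p4');snap('side','s_p4')
c=cv2.imread('pics/w_p4.png')[170:290,270:380];d=cv2.imread('pics/s_p4.png')[90:210,200:310]
cv2.imwrite('pics/p4z.png',cv2.resize(np.hstack([c,d]),(792,432),interpolation=cv2.INTER_CUBIC))"
```

```text
[0.48837034 0.28962992 0.11016084] 113.94631399828052 [-2.36161654  0.05407406  4.07963943]
```

View pics/p4z.png

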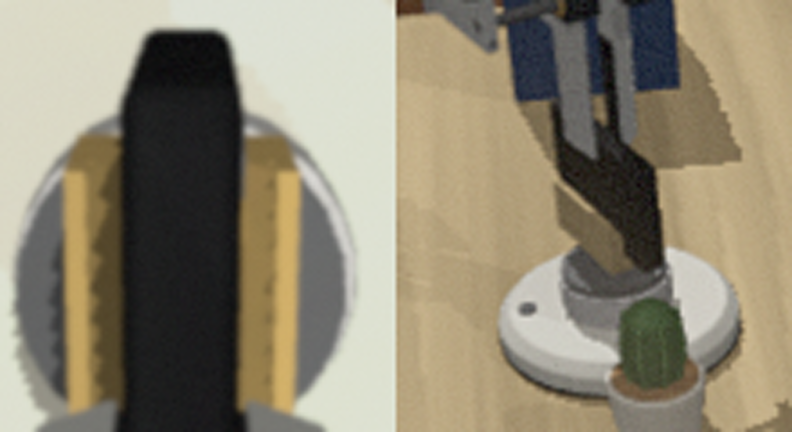

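Bottomed with 4 N at the expected height and between the lips. Releasing and rising straight up.

Emit:
servo_tool([
  [[0, 0, 0], 0],
  [[0, 0, 0], 0],
  [[0, 0, 0], 0],
  [[0, 0, 0], 0],
  [[0, 0, 0], 0],
  [[0, 0, 0], 0],
], grip=0)

```text
time: 24.37
tool_pos: [0.4881, 0.289, 0.1087]
ee_rot: [-3.141, 0.0, 1.988]
wrist_force: [-0.3, 0.2, 0.5]
width: 0.047
```

Emit:
servo_tool([
  [[0, 0, -0.15], 0],
  [[0, 0, -0.4], 0],
  [[0, 0, -0.9], 0],
  [[0, 0, -0.9], 0],
  [[0, 0, -0.9], 0],
])

```text
time: 24.78
tool_pos: [0.4901, 0.29, 0.1856]
ee_rot: [3.133, -0.0, 1.989]
wrist_force: [-0.5, -1.1, -1.2]
width: 0.0468
```

Emit:
servo_tool([
  [[-0.5, 0, -0.4], 0],
  [[-0.7, 0, -0.4], 0],
  [[-0.7, 0, -0.4], 0],
  [[-0.7, 0, -0.4], 0],
  [[-0.7, 0, -0.4], 0],
])

```text
time: 25.2
tool_pos: [0.5101, 0.2382, 0.2117]
ee_rot: [-3.139, -0.001, 1.989]
wrist_force: [0.1, 0.1, 0.2]
width: 0.0472
```

```bash
python3 -c "
from plan import *
p,y=now();print(p,y,robot.get_obs()['wrist_force'])
snap('wrist','w_f1');snap('side','s_f1');snap('top','t_f1')
print(proj(load('w_f1'),[[.4876,.2897,.1]]))
d=cv2.imread('pics/s_f1.png')[90:210,200:310]
c=cv2.imread('pics/w_f1.png')[60:300,210:430]
cv2.imwrite('pics/f1z.png',np.hstack([cv2.resize(d,(400,436),interpolation=cv2.INTER_CUBIC),cv2.resize(c,(400,436),interpolation=cv2.INTER_CUBIC)]))"
```

```text
[0.5101367  0.23815466 0.21172313] 113.93557711595555 [0.10427353 0.14573784 0.17299276]
[[321.68908017 167.87628707]]
```

View pics/f1z.png

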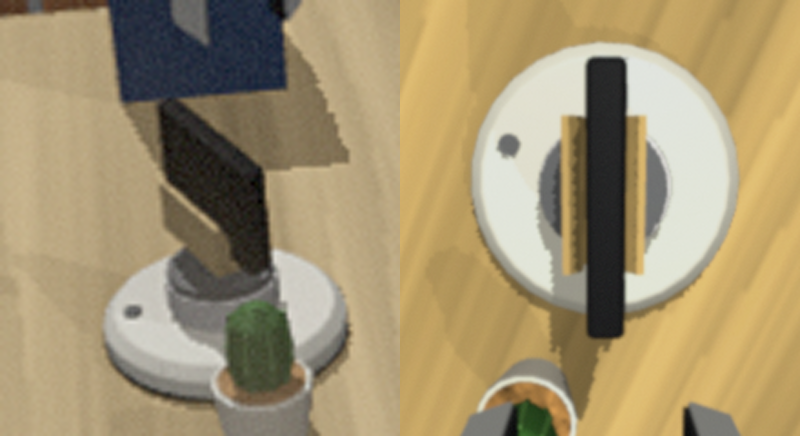

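View pics/t_f1.png

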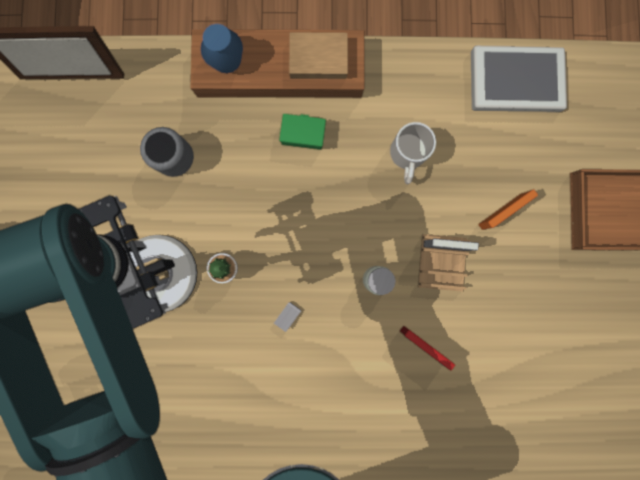

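```bash
python3 -c "
from plan import *
s=load('w_f1')
g=cv2.cvtColor(np.array(s['pixels']),cv2.COLOR_RGB2GRAY)
m=(g[60:280,240:400]<45).astype(np.uint8);n,l,st,c=cv2.connectedComponentsWithStats(m)
for i in range(1,n):
  if st[i,4]>200:print(st[i],c[i])
f=1/1.818
C=np.array([(187,58),(226,58),(224,337),(188,337)])*f+[210,60]
L=np.array([(161,117),(247,117),(245,273),(163,273)])*f+[210,60]
for U,z in((C,.142),(L,.1)):
  Q=onz(s,U,z);d=Q[:2].mean(0)-Q[2:].mean(0);print(Q.mean(0).round(4),np.degrees(np.arctan2(d[1],d[0])),np.linalg.norm(d),np.linalg.norm(Q[0]-Q[1]),np.linalg.norm(Q[2]-Q[3]))
c=cv2.imread('pics/w_f1.png')[80:260,280:370];cv2.imwrite('pics/f1y.png',cv2.resize(c,None,fx=3.3,fy=3.3,interpolation=cv2.INTER_CUBIC))
"
```

```text
[  72   33   22  153 3031] [ 82.77202243 107.92081821]
[0.4886 0.2903 0.142 ] 114.01003105879292 0.1094585599649287 0.014690704813435798 0.01500415055524746
[0.4882 0.2895 0.1   ] 114.06629919079934 0.07030747871930831 0.03811956705792681 0.038450915511001764
```

View pics/f1y.png

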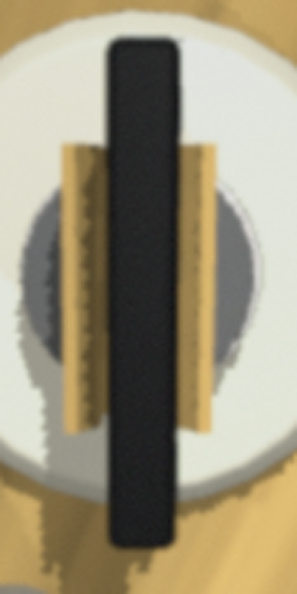

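Console sits within about 1 mm of the trough centre with the same yaw, and its top edge scales correctly at z = 0.142. In the top view the bystanders are at their old pixels. Handing in.

```bash
python3 -c "
from h import *
print(robot.close_job())"
```

```text
the job is handed in; nothing more can be done
None
```

I fitted the cradle into the turntable, stood the console in its trough and let go. I handed the job in at about 25 s of the 72 s allowed; no verdict comes back.

- **Cradle:** I read the cross slot's angle (about 24°, repeating every 90°) from two wrist views and turned the cradle to match on the way over. The key dropped straight in, so no searching turn was needed. It went home with about 3 N of contact. The largest force I saw there was about 5 N sideways, which I eased with a 1 mm nudge. At the height expected when home, the trough's lips measured 72.3 x 37.8 mm, against 72 x 38 mm in the description.
- **Console:** I took the black one from the rack, lowered it to about 4 N on the trough floor and released it. The last wrist view put its centre within about 1 mm of the trough's centre and the yaw within 0.1°. Its top edge measured the same length at the seated height as it did in the rack.
- **Everything else:** in the last top view the bystanders I could see stood where they were at the start, and the gripper was clear of everything.

**Disagreements:** single-corner heights from two views scattered by about 10 mm, although their averages (73 mm for the cradle, 78 mm for the console's top) matched the description. The last view read the trough 70.3 mm long instead of 72, which I put down to picking pixels by hand.

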